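# Drive the dowels home on the treadle press

## Robot

A 6-joint arm with a two-finger parallel gripper is mounted at the origin on a cart in front of the work surface, level with it; the furniture and walls round the work are solid. World frame = base frame: x ahead of the robot, y to its left, z up, the work surface at z = 0. Lengths are in m, angles in degrees, forces in N, time in s.
With the tool pointing down it reaches from about 0.375 to 0.9 m from the base axis. Payload 3.1 kg.
Tool frame: the origin (TCP) lies on the centre line of the jaws, within the pads' length; the fingertips stand 8 mm ahead of it and the grasp point (between the pads) lies 11 mm behind it; z points along the fingers, y is the line along which they close (so a half turn about z gives the same grasp; the last joint's range is limited). The gripper opens to 87 mm and grips with 3 to 60 N. Pads are 19 mm wide; open, the fingers measure 117 mm over their backs; the gripper's body (75 mm by 190 mm) begins 51 mm behind the grasp point.
Start: joints at [-84.597, 30.224, 82.088, -0, 67.689, -10.227], TCP at [0.168, -0.602, 0.205] pointing down, gripper open.
Joint ranges: [-176.69, 176.69], [-43.24, 126.21], [12.49, 139.97], [-82, 262], [0, 151.66], [-163.58, 163.58]. Speed limits (degrees/s): [159.86, 159.86, 180, 180, 180, 180].

## Interface

Orientations are given as a 3x3 rotation matrix whose columns are the frame's x, y, z axes.
In Python, from rig import * gives the robot as it stands.
- The arm moves only by the tool step_arm, never from a script. Its argument "targets" is a list of rows, each a list of 5 numbers: the opening, from -1 (shut) to 1 (fully open), then the shift along the world's x, y, z normalised to -1 to 1, where 1 is 0.25 m, then the turn about the world's z normalised to -1 to 1, where 1 is 180 degrees. In form: [[fingers, x, y, z, turn], ...]. A call has 1 to 20 rows; each row is the pose to reach, as a shift and turn from the pose commanded when the call began, turning the shorter way round; what a row does not reach only later rows make up. A row lasts 1/10 s, in which the tool goes at most 50 mm and 8.59 degrees, less where a joint would pass 70% of its speed; a pose out of reach is approached as far as the arm can. A call with a number of a shift or a turn outside -1 to 1 is refused whole. A call with a gripper value outside its range is refused whole. The fingers move at their own pace and stop on an object; the grip force is fixed at half the most. Time passes only in rows, so rows that repeat a pose let the fingers close. It gives the time, the measured TCP pose, the force, the opening and the grip force at its end, in the units of the state.
- read_state(): the state, without advancing time (a new reading comes with each control period).
- capture(name): name is "scene" or "top"; returns a dict with "color" (480x640x3 uint8, red, green, blue), "mtx" (3x3 intrinsics, pixels), "pose" (4x4, takes a point from camera to world coordinates). Camera axes: x right, y down, z forward; pixel columns grow to the right and rows downward; lengths in m; the calibration is good to about 2 mm. A picture is of the moment at which its call begins. There is no depth.
- hand_in(): hands the job in; it is judged then, once.
The state is a dict: "time_s": time; "joint_positions": joint angles; "qvel": joint speeds; "tau": joint torques, N m; "position": TCP position; "tcp_rot": TCP orientation; "force": force on the tool from outside, world axes, zero at the start; "moment": the same for the moment, N m; "opening": opening from 0.0 (shut) to 1.0 (fully open); "grasp_force": force on a finger pad.
Only numpy, scipy, OpenCV 4.12 (cv2) and the standard library are available. Lean on these libraries where they do the work, as an engineer would, in place of code of your own. Each camera call takes 0.05 s, during which the arm holds its last target. There are 200 camera calls.

## Task

Turn the press's upper, bar-shaped fine knob until its nose points at the small fin on the casing, leaving the coarse ring below it as it is, and lay every dowelled block in the bays of the press, flat on the bed with its dowel facing the sliding jaw. Then press the treadle right down to its stop and hold it there for a moment so that all the dowels go home together. Let the treadle come up, and put the finished blocks on the floor of the plywood tray, none on top of another.

Things in the scene. Friction and masses are not known exactly. Their poses are not given: they have to be found in the camera images.
- press: grey steel treadle dowel press, fixed, 252 mm deep (x), 276 mm wide (y); origin on the table under it; its front faces -x. Bed 16 mm above the table. A steel sliding jaw 40 mm high across the bed has its face at x = 0 at rest and moves 30 mm to +x as the treadle goes down; the fixed fence, 44 mm high, has its face at x = +90.5 mm; treadle and dials lie in front of the jaw
- bay_0 (a point): point on the bed, in the middle of one of four bays (y = -96 mm of the press, x = +53 mm) between jaw and fence, where a block's centre goes, dowel to -x: about 8 mm play in x each way. Bays are 64 mm apart, parted by ribs 10 mm high and 12 mm thick, so a block has 8 mm play in y each way; grip a block in the bed above the ribs
- bay_1 (a point): point on the bed, in the middle of one of four bays (y = -32 mm of the press, x = +53 mm) between jaw and fence, where a block's centre goes, dowel to -x: about 8 mm play in x each way. Bays are 64 mm apart, parted by ribs 10 mm high and 12 mm thick, so a block has 8 mm play in y each way; grip a block in the bed above the ribs
- bay_2 (a point): point on the bed, in the middle of one of four bays (y = 32 mm of the press, x = +53 mm) between jaw and fence, where a block's centre goes, dowel to -x: about 8 mm play in x each way. Bays are 64 mm apart, parted by ribs 10 mm high and 12 mm thick, so a block has 8 mm play in y each way; grip a block in the bed above the ribs
- bay_3 (a point): point on the bed, in the middle of one of four bays (y = 96 mm of the press, x = +53 mm) between jaw and fence, where a block's centre goes, dowel to -x: about 8 mm play in x each way. Bays are 64 mm apart, parted by ribs 10 mm high and 12 mm thick, so a block has 8 mm play in y each way; grip a block in the bed above the ribs
- pedal_pad (a point): middle of the ribbed rubber pad on top of the treadle plate, the place to press, 74 mm from the treadle's hinge; the treadle is a steel plate 84 mm wide in y that slopes up towards the front of the press. At rest the pad is about 67 mm above the table; at the stop about 25 mm lower and 7 mm nearer to the front
- pedal (a joint): treadle angle in rad: 0 up (at rest), 0.35 fully down on its stop; a spring brings it up. It moves the jaw 30 mm over its stroke, in proportion. Pressing it takes about 3 N at the top to 6 N at the stop when empty, and up to about 16 N with four dowels
- fine_grip (a point): middle of the fine knob, on the dials' common vertical axis, 9 mm below the knob's flat top. The fine knob is an aluminium bar 36 mm long, 13 mm thick and 26 mm high with a pointed nose at one end; it stands on top of the wide coarse ring (60 mm across, black, ribbed, 12 mm high), whose top is 19 mm below this point
- fine_dial (a joint): angle of the fine knob in rad, counter-clockwise from above positive; at 0 its nose points to the front of the press (-x of the press) at the small raised fin on the dial casing and the bar lies along the x axis of the press. Friction 0.03 N m, stays where left
- coarse_mark (a point): mark near the rim on top of the coarse ring, 28 mm from the dial axis; the ring turns with 0.05 N m
- tray: shallow fixed plywood tray for finished blocks, 165 x 180 mm outside (x, y), walls 5 mm thick and 30 mm high, floor 5 mm thick; origin on the table under its middle
- block_a: light wooden block (one of up to four alike) 60 mm long (x), 36 x 36 mm across; origin at its centre, 18 mm above what it lies on; a 10 mm wooden dowel stands out of the middle of its -x end face
- dowel_a (a joint): how far the dowel of block_a has been driven in, m: 0 stands out 14 mm, 0.014 flush; friction 2 N
- dowel_a_tip (a point): middle of the outer end of the dowel of block_a
- block_b: light wooden block (one of up to four alike) 60 mm long (x), 36 x 36 mm across; origin at its centre, 18 mm above what it lies on; a 10 mm wooden dowel stands out of the middle of its -x end face
- dowel_b (a joint): how far the dowel of block_b has been driven in, m: 0 stands out 14 mm, 0.014 flush; friction 2 N
- dowel_b_tip (a point): middle of the outer end of the dowel of block_b
- block_c: light wooden block (one of up to four alike) 60 mm long (x), 36 x 36 mm across; origin at its centre, 18 mm above what it lies on; a 10 mm wooden dowel stands out of the middle of its -x end face
- dowel_c (a joint): how far the dowel of block_c has been driven in, m: 0 stands out 14 mm, 0.014 flush; friction 2 N
- dowel_c_tip (a point): middle of the outer end of the dowel of block_c
- block_d: light wooden block (one of up to four alike) 60 mm long (x), 36 x 36 mm across; origin at its centre, 18 mm above what it lies on; a 10 mm wooden dowel stands out of the middle of its -x end face
- dowel_d (a joint): how far the dowel of block_d has been driven in, m: 0 stands out 14 mm, 0.014 flush; friction 2 N
- dowel_d_tip (a point): middle of the outer end of the dowel of block_d
Not all that is in view belongs to the job. Leave any pink look-alike of the block_d alone.

How it is judged (in metres and radians):
On the way, in this order (a step that is already met when the one before it is completed fails the run):
1. the fine knob points at the fin and every block lies in the press between jaw and fence, dowel towards the jaw, treadle up (value of joint fine_dial between -0.12 and 0.12 rad and x of block_a in the frame of press between 0.02 and 0.075 m and y of block_a in the frame of press between -0.13 and 0.13 m and z of each of block_a, block_b, block_c, block_d in the frame of press below 0.042 m and angle between the x axis of each of block_a, block_b, block_c, block_d and the x axis of press, either way round below 0.2 rad and x of each of dowel_a_tip, dowel_b_tip, dowel_c_tip, dowel_d_tip in the frame of press below 0.035 m and linear speed of each of block_a, block_b, block_c, block_d below 0.03 m/s and x of block_b in the frame of press between 0.02 and 0.075 m and y of block_b in the frame of press between -0.13 and 0.13 m and x of block_c in the frame of press between 0.02 and 0.075 m and y of block_c in the frame of press between -0.13 and 0.13 m and x of block_d in the frame of press between 0.02 and 0.075 m and y of block_d in the frame of press between -0.13 and 0.13 m and value of joint pedal below 0.05 rad), for 0.2 s.
2. the treadle is held down at its stop with all the blocks in the press and all dowels home (value of joint pedal above 0.325 rad and x of block_a in the frame of press between 0.02 and 0.075 m and y of block_a in the frame of press between -0.13 and 0.13 m and z of each of block_a, block_b, block_c, block_d in the frame of press below 0.042 m and angle between the x axis of each of block_a, block_b, block_c, block_d and the x axis of press, either way round below 0.2 rad and value of joint each of dowel_a, dowel_b, dowel_c, dowel_d above 0.011 m and x of block_b in the frame of press between 0.02 and 0.075 m and y of block_b in the frame of press between -0.13 and 0.13 m and x of block_c in the frame of press between 0.02 and 0.075 m and y of block_c in the frame of press between -0.13 and 0.13 m and x of block_d in the frame of press between 0.02 and 0.075 m and y of block_d in the frame of press between -0.13 and 0.13 m and value of joint fine_dial between -0.12 and 0.12 rad), for 0.3 s.
At the end, for the whole second after the job is handed in: every block lies at rest in the tray, on its floor (centre less than 50 mm above the table, inside the walls), its dowel standing out less than 3 mm; the treadle is up (under 0.05 rad) and the fine knob points at the fin within 0.12 rad (value of joint fine_dial between -0.12 and 0.12 rad and value of joint pedal below 0.05 rad and x of block_a in the frame of tray between -0.075 and 0.075 m and y of block_a in the frame of tray between -0.085 and 0.085 m and z of each of block_a, block_b, block_c, block_d in the frame of tray below 0.05 m and value of joint each of dowel_a, dowel_b, dowel_c, dowel_d above 0.011 m and linear speed of each of block_a, block_b, block_c, block_d below 0.02 m/s and x of block_b in the frame of tray between -0.075 and 0.075 m and y of block_b in the frame of tray between -0.085 and 0.085 m and x of block_c in the frame of tray between -0.075 and 0.075 m and y of block_c in the frame of tray between -0.085 and 0.085 m and x of block_d in the frame of tray between -0.075 and 0.075 m and y of block_d in the frame of tray between -0.085 and 0.085 m); the robot touches nothing.
It fails at once if the coarse ring is turned (its mark moves more than 4 mm) (distance of coarse_mark from where it was at the start of the episode above 0.004 m).
Of block_a, block_b, block_c, block_d only 2 to 4 are there at a start; the rules pass over those that are not, and their reading is None.
At some moment in a run one of block_a, block_b, block_c, block_d may be knocked a few centimetres aside while the robot is not near it.
Once in a run the grip may slacken for a moment while it holds something.
It also fails if it takes over 210 s, if anything falls off the work surface, if the arm or the gripper's body presses on something with over 40 N, if the wrist force passes 120 N, or if a joint passes its speed limit or range.

## Working session

There is one attempt and no reset: what is moved stays moved. The work goes in short steps, Python scripts to look and compute and a tool call to move; the robot and the scene stay as the last step left them, time stands still between calls to the robot, and variables do not carry over. Pictures are saved under pics/ and viewed, at most 14 in all, crops included, and the job is handed in when it is done.

Besides the shell and the picture viewer there is one more tool, called after ">>>" as name([rows], argument=value, ...), one row to a line, values as JSON. step_arm: Moves the arm, as the interface text tells. Scaled input: -1 to 1 covers 0.25 m each way for a shift and 180 degrees each way for a turn. Its arguments: {"type":"object","properties":{"targets":{"type":"array","items":{"type":"array","items":{"type":"number"}}}},"required":["targets"]}

```bash
mkdir -p pics
cat > h.py <<'E'
from rig import *
import numpy as np, cv2
def snap(n,f):
    c=capture(n); cv2.imwrite(f'pics/{f}.png',c['color'][:,:,::-1]); np.savez(f'pics/{f}.npz',**{k:c[k] for k in('color','mtx','pose')}); return c
def ray(c,uv,z):
    d=c['pose'][:3,:3]@np.linalg.inv(c['mtx'])@np.array([uv[0],uv[1],1.]); o=c['pose'][:3,3]
    return o+d*(z-o[2])/d[2]
def proj(c,p):
    q=c['pose'][:3,:3].T@(np.array(p)-c['pose'][:3,3]); q=c['mtx']@q; return q[:2]/q[2]
E
python3 - <<'E'
from h import *
for n in('scene','top'):
    c=snap(n,n+'0'); print(n,c['pose'].round(3).tolist(),c['mtx'].round(1).tolist())
print(read_state())
E
```

```text
scene [[-0.873, -0.315, 0.373, 0.163], [-0.488, 0.526, -0.697, 0.73], [0.024, -0.79, -0.613, 0.749], [0.0, 0.0, 0.0, 1.0]] [[450.0, 0.0, 322.3], [0.0, 450.0, 234.7], [0.0, 0.0, 1.0]]
top [[-0.031, -0.99, 0.138, 0.398], [-0.999, 0.032, 0.008, -0.033], [-0.012, -0.138, -0.99, 1.368], [0.0, 0.0, 0.0, 1.0]] [[568.3, 0.0, 314.4], [0.0, 568.3, 239.1], [0.0, 0.0, 1.0]]
{'time_s': 0.1, 'joint_positions': array([-8.45983315e+01,  3.02755922e+01,  8.21483485e+01, -2.65601163e-03,
        6.76895143e+01, -1.02260786e+01]), 'qvel': array([-0.07432058, -0.11097739, -0.16288776,  0.02051611, -0.07055944,
        0.04546816]), 'tau': array([-7.51687712e-04, -4.40987670e+01, -1.77151126e+01,  6.35447516e-02,
        5.34311368e-02, -3.68717076e-05]), 'position': array([ 0.16832793, -0.60118851,  0.20425245]), 'tcp_rot': array([[ 9.63027505e-01,  2.69402991e-01, -2.29102493e-04],
       [ 2.69402911e-01, -9.63025545e-01,  1.96733019e-03],
       [ 3.09373085e-04, -1.95631396e-03, -9.99998039e-01]]), 'force': array([ 0.7266606 ,  0.17100937, -0.42820712]), 'moment': array([-0.0034672 , -0.01190601, -0.01199904]), 'grasp_force': 0.0, 'opening': 0.9988749014922681}
```

View pics/top0.png

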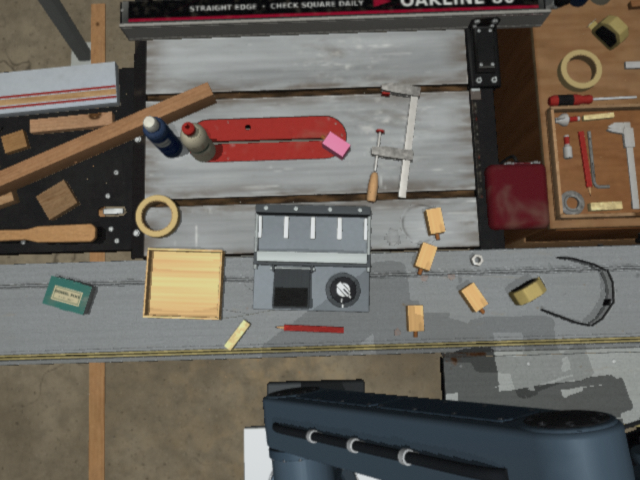

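View pics/scene0.png

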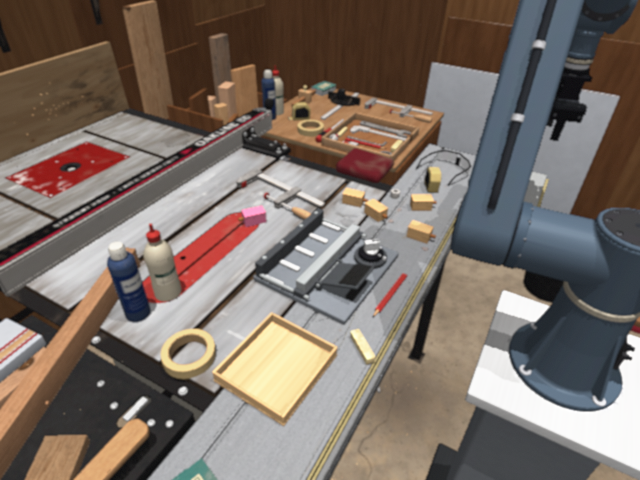

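The top view shows four orange blocks at (434,222), (426,257), (473,298) and (416,318). The pink look-alike is at (335,145) and must be left alone. The press is at (312,257) with its dials at (343,289), the treadle pad at (292,287), and the tray at (184,283). Next I'll enlarge the view and segment.

Run:
```python
import numpy as np,cv2
t=cv2.imread('pics/top0.png'); s=cv2.imread('pics/scene0.png')
a=cv2.resize(t[195:340,240:500],None,fx=3,fy=3,interpolation=cv2.INTER_CUBIC)
cv2.imwrite('pics/cropA.png',a)
b=cv2.resize(s[170:330,240:460],None,fx=3.6,fy=3.6,interpolation=cv2.INTER_CUBIC);cv2.imwrite('pics/cropB.png',b)
hsv=cv2.cvtColor(t,cv2.COLOR_BGR2HSV)
for u,v in[(434,215),(426,255),(473,296),(416,313),(525,290),(184,283),(292,287),(343,289)]: print(u,v,hsv[v,u],t[v,u])
```

```text
434 215 [ 17 115 219] [120 177 219]
426 255 [ 18 115 219] [120 179 219]
473 296 [ 18 115 218] [120 178 218]
416 313 [ 17 118 212] [114 170 212]
525 290 [ 23 107 179] [104 162 179]
184 283 [ 24  87 219] [144 205 219]
292 287 [105  19  55] [55 53 51]
343 289 [ 96   8 159] [159 158 154]
```

View pics/cropA.png

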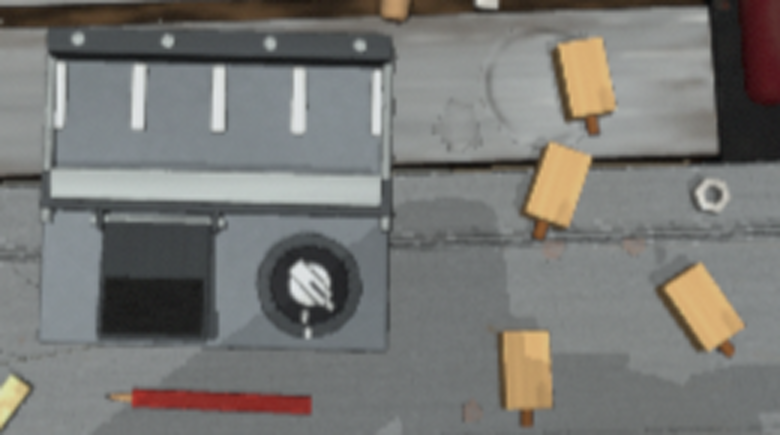

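View pics/cropB.png

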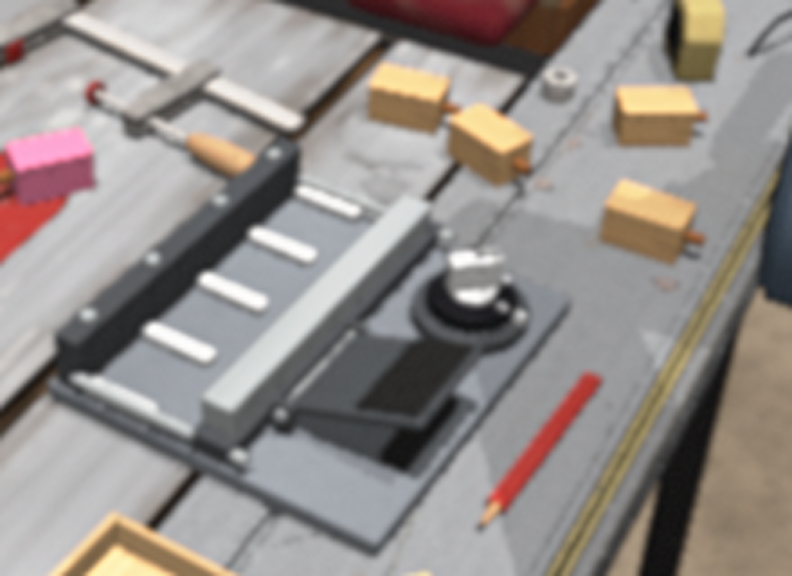

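The enlarged view confirms four wooden blocks, each with a brown dowel stub pointing roughly to -x, and the pink one is separate. The fin is near crop (307,331). The knob's direction needs more zoom.

Run:
```python
from h import *
L=lambda f:dict(np.load(f'pics/{f}.npz'))
t=L('top0');s=L('scene0')
a=t['color'][265:315,318:368,::-1]; b=s['color'][232:272,348:392,::-1]
a=cv2.resize(a,(400,400),interpolation=cv2.INTER_CUBIC);b=cv2.resize(b,(400,400*40//44),interpolation=cv2.INTER_CUBIC)
o=np.zeros((400,800,3),np.uint8);o[:,:400]=a;o[:b.shape[0],400:]=b;cv2.imwrite('pics/dial.png',o)
img=t['color'][:,:,::-1].copy();hsv=cv2.cvtColor(img,cv2.COLOR_BGR2HSV)
m=cv2.inRange(hsv,(14,95,150),(20,140,255));m[:195]=0;m[345:]=0;m[:,:400]=0;m[:,500:]=0
m=cv2.morphologyEx(m,cv2.MORPH_OPEN,np.ones((3,3)))
n,lab,st,ce=cv2.connectedComponentsWithStats(m)
for i in range(1,n):
    if st[i,4]<60: continue
    cs,_=cv2.findContours((lab==i).astype(np.uint8),0,2)
    r=cv2.minAreaRect(cs[0]); box=cv2.boxPoints(r)
    w=np.array([ray(t,p,0.036) for p in box])
    e=[w[1]-w[0],w[2]-w[1]]; k=int(np.linalg.norm(e[1])>np.linalg.norm(e[0]));d=e[k];d=d*np.sign(d[0])
    print(st[i,4],ce[i].round(1),'world',w.mean(0).round(4),'yaw',np.degrees(np.arctan2(d[1],d[0])).round(1),'dims',[np.linalg.norm(x).round(4) for x in e])
```

```text
351 [435.2 220.5] world [ 0.6193 -0.31    0.036 ] yaw 7.6 dims [np.float64(0.0342), np.float64(0.0591)]
359 [425.6 256. ] world [ 0.5349 -0.2829  0.036 ] yaw -21.4 dims [np.float64(0.058), np.float64(0.0347)]
377 [474.1 296.9] world [ 0.4359 -0.3897  0.036 ] yaw 31.3 dims [np.float64(0.0344), np.float64(0.0601)]
367 [415.4 318.1] world [ 0.3917 -0.2508  0.036 ] yaw -3.3 dims [np.float64(0.0348), np.float64(0.0551)]
```

View pics/dial.png

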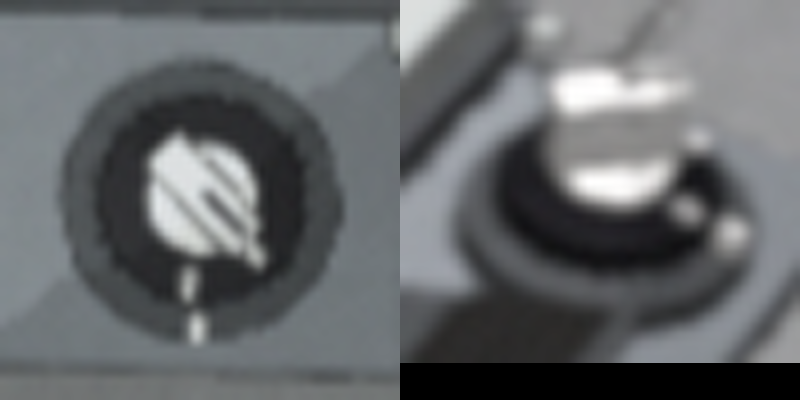

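The knob is a bar running from top pixel (338.6,283.5) to its pointed nose at (350.8,297.8). That puts the nose about 40° counter-clockwise from the fin. Next I'll fix the press pose, dial axis, pad and tray.

Run:
```python
from h import *
L=lambda f:dict(np.load(f'pics/{f}.npz'))
t=L('top0');s=L('scene0')
def tri(a,b):
    A=[];B=[]
    for c,uv in((t,a),(s,b)):
        d=c['pose'][:3,:3]@np.linalg.inv(c['mtx'])@np.array([*uv,1.]);d/=np.linalg.norm(d);P=np.eye(3)-np.outer(d,d);A.append(P);B.append(P@c['pose'][:3,3])
    p=np.linalg.lstsq(np.vstack(A),np.hstack(B),rcond=None)[0]
    return p.round(4), (proj(t,p)-a).round(1),(proj(s,p)-b).round(1)
print('knobtop',tri((344.6,290.4),(372.2,241.7)))
print('nose',tri((350.8,297.8),(348+290/9.09,232+85/9.09)))
print('fin',tri((318+197/8,265+328/8),(348+330/9.09,232+232/9.09)))
img=t['color'];g=img.min(2)
m=(g>170).astype(np.uint8);m[:214]=0;m[242:]=0;m[:,:250]=0;m[:,372:]=0
n,lab,st,ce=cv2.connectedComponentsWithStats(m)
for i in range(1,n):
    if st[i,4]>20: print('rib',st[i],ce[i].round(1),ray(t,ce[i],0.026).round(4))
m=(g>165).astype(np.uint8);m[:247]=0;m[266:]=0;m[:,:250]=0;m[:,375:]=0
n,lab,st,ce=cv2.connectedComponentsWithStats(m)
for i in range(1,n):
    if st[i,4]>100:
        cs,_=cv2.findContours((lab==i).astype(np.uint8),0,2);b=cv2.boxPoints(cv2.minAreaRect(cs[0]));print('jaw',b.round(1).tolist(),[ray(t,p,0.056).round(4)for p in b])
# dark disc
hsv=cv2.cvtColor(np.ascontiguousarray(img[:,:,::-1]),cv2.COLOR_BGR2HSV)
m=(img.max(2)<75).astype(np.uint8);m[:262]=0;m[312:]=0;m[:,:255]=0;m[:,372:]=0
n,lab,st,ce=cv2.connectedComponentsWithStats(m)
for i in range(1,n):
    if st[i,4]>100:print('dark',st[i],ce[i].round(1),ray(t,ce[i],0.067).round(4))
m=cv2.inRange(hsv,(15,60,120),(30,200,255));m[:240]=0;m[325:]=0;m[:,:140]=0;m[:,230:]=0
cs,_=cv2.findContours(m,0,2);c=max(cs,key=cv2.contourArea);r=cv2.minAreaRect(c);b=cv2.boxPoints(r);w=np.array([ray(t,p,0.03)for p in b]);print('tray',w.mean(0).round(4),w.round(3).tolist())
for z in(.016,):
    for uv in((253.3,309),(369,311.7)):print('platecorner',ray(t,uv,z).round(4))
```

```text
knobtop (array([ 0.4603, -0.0875,  0.0646]), array([-0.2, -0.5]), array([0.5, 0.1]))
nose (array([ 0.4442, -0.1007,  0.063 ]), array([-0.4, -1. ]), array([1. , 0.1]))
fin (array([ 0.4244, -0.0833,  0.0329]), array([0. , 0.1]), array([-0.1, -0. ]))
rib [258 216   4  21  62] [259.8 226.2] [0.6206 0.1076 0.026 ]
rib [284 217   4  21  83] [285.5 227.1] [0.6163 0.046  0.026 ]
rib [311 217   4  22  85] [312.5 227.6] [ 0.613  -0.0184  0.026 ]
rib [337 218   5  22  96] [339.2 228.9] [ 0.6078 -0.0821  0.026 ]
rib [364 219   3  21  62] [365.  229.2] [ 0.6051 -0.1437  0.026 ]
jaw [[256.79998779296875, 259.79998779296875], [257.0, 251.10000610351562], [365.20001220703125, 253.6999969482422], [365.0, 262.29998779296875]] [array([0.5368, 0.1127, 0.056 ]), array([0.557 , 0.1119, 0.056 ]), array([ 0.543 , -0.1392,  0.056 ]), array([ 0.5229, -0.1379,  0.056 ])]
dark [ 273  269   40   39 1390] [291.6 288.5] [0.467  0.0331 0.067 ]
dark [329 276  32  29 470] [344.8 290. ] [ 0.4599 -0.0882  0.067 ]
tray [0.4901 0.2926 0.03  ] [[0.414, 0.386, 0.03], [0.58, 0.38, 0.03], [0.566, 0.198, 0.03], [0.4, 0.207, 0.03]]
platecorner [0.4243 0.1275 0.016 ]
platecorner [ 0.4095 -0.1455  0.016 ]
```

>>> step_arm([
  [-0.1,1,1,-0.2,0.13],
  [-0.1,1,1,-0.2,0.13],
  [-0.1,1,1,-0.2,0.13],
  [-0.1,1,1,-0.2,0.13],
  [-0.1,1,1,-0.2,0.13],
  [-0.1,1,1,-0.2,0.13],
  [-0.1,1,1,-0.2,0.13],
  [-0.1,1,1,-0.2,0.13],
  [-0.1,1,1,-0.2,0.13],
  [-0.1,1,1,-0.2,0.13],
  [-0.1,1,1,-0.2,0.13],
])

```text
time_s: 1.2
position: [0.4176, -0.3535, 0.1553]
tcp_rot: [[0.778, 0.628, 0.0], [0.628, -0.778, -0.001], [-0.0, 0.001, -1.0]]
force: [-0.3, 1.1, -0.2]
opening: 0.451
grasp_force: 0.0
```

>>> step_arm([
  [-0.1,0.17,1,0,0],
  [-0.1,0.17,1,0,0],
  [-0.1,0.17,1,0,0],
  [-0.1,0.17,1,0,0],
  [-0.1,0.17,1,0,0],
  [-0.1,0.17,1,0,0],
  [-0.1,0.17,1,0,0],
  [-0.1,0.17,1,0,0],
])

```text
time_s: 2.0
position: [0.4614, -0.1038, 0.1554]
tcp_rot: [[0.778, 0.628, 0.001], [0.628, -0.778, -0.001], [0.0, 0.002, -1.0]]
force: [0.7, -0.4, -0.5]
opening: 0.448
grasp_force: 0.0
```

Run:
```python
from h import *
print(read_state()['position'],read_state()['opening'])
```

```text
[ 0.4613657  -0.10381237  0.15543812] 0.44843770154246926
```

>>> step_arm([
  [-0.1,-0.005,0.065,0,0],
  [-0.1,-0.005,0.065,-0.1,0],
  [-0.1,-0.005,0.065,-0.2,0],
  [-0.1,-0.005,0.065,-0.3,0],
  [-0.1,-0.005,0.065,-0.35,0],
  [-0.1,-0.005,0.065,-0.39,0],
  [-0.1,-0.005,0.065,-0.39,0],
  [-1,-0.005,0.065,-0.39,0],
  [-1,-0.005,0.065,-0.39,0],
  [-1,-0.005,0.065,-0.39,0],
  [-1,-0.005,0.065,-0.39,0],
  [-1,-0.005,0.065,-0.39,0],
])

```text
time_s: 3.2
position: [0.4599, -0.0856, 0.058]
tcp_rot: [[0.777, 0.63, 0.001], [0.63, -0.777, -0.0], [0.0, 0.001, -1.0]]
force: [-0.4, 0.8, 0.4]
opening: 0.084
grasp_force: 0.0
```

Run:
```python
from h import *
print(read_state()['opening'])
t=snap('top','top1');s=snap('scene','scene1')
a=t['color'][255:325,308:378,::-1]; b=s['color'][212:272,338:398,::-1]
o=np.hstack([cv2.resize(a,(400,400),interpolation=cv2.INTER_CUBIC),cv2.resize(b,(400,400),interpolation=cv2.INTER_CUBIC)]);cv2.imwrite('pics/dial1.png',o)
print(proj(t,[.46,-.0875,.056]),proj(s,[.46,-.0875,.056]))
```

```text
0.0844307600436821
[344.27238285 290.20420081] [372.52101693 244.55069605]
```

View pics/dial1.png

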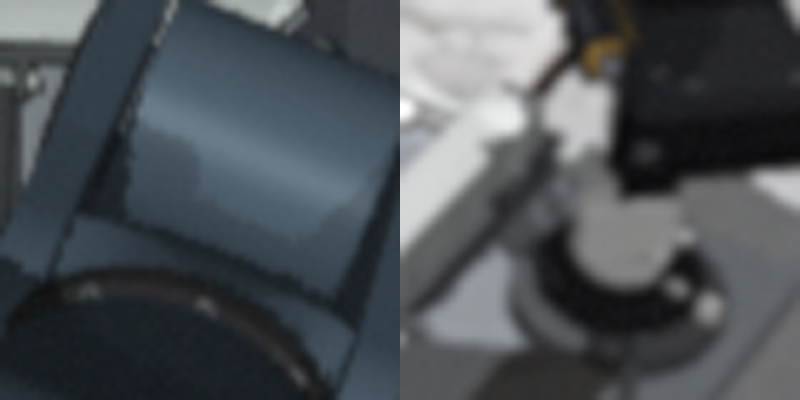

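The fingers hide the knob, so the picture doesn't settle it. I'll give one more short close and read the opening.

>>> step_arm([
  [-1,0,0,0,0],
  [-1,0,0,0,0],
])

```text
time_s: 3.5
position: [0.4597, -0.0855, 0.0577]
tcp_rot: [[0.777, 0.63, -0.0], [0.63, -0.777, 0.0], [-0.0, -0.0, -1.0]]
force: [0.4, 0.5, 0.3]
opening: 0.002
grasp_force: 0.0
```

Nothing is between the fingers, so the bar's top must be lower than I estimated. I'll open and lift clear, then re-measure the heights from the coarse mark and the ring centre.

>>> step_arm([
  [-0.1,0,0,0,0],
  [-0.1,0,0,0,0],
  [-0.1,0,0,0,0],
  [-0.1,0,0,0,0],
  [-0.1,0,0,0,0],
  [-0.1,0,0,0.2,0],
  [-0.1,0,0,0.4,0],
  [-0.1,0,-0.6,0.4,0],
  [-0.1,0,-0.6,0.4,0],
  [-0.1,0,-0.6,0.4,0],
  [-0.1,0,-0.6,0.4,0],
])

```text
time_s: 4.6
position: [0.4614, -0.2428, 0.1584]
tcp_rot: [[0.78, 0.625, 0.005], [0.625, -0.78, -0.006], [-0.0, 0.007, -1.0]]
force: [0.4, 0.2, -0.1]
opening: 0.447
grasp_force: 0.0
```

```bash
cat >> h.py <<'E'
def tri(t,a,s,b):
    A=[];B=[]
    for c,uv in((t,a),(s,b)):
        d=c['pose'][:3,:3]@np.linalg.inv(c['mtx'])@np.array([*uv,1.]);d/=np.linalg.norm(d);P=np.eye(3)-np.outer(d,d);A.append(P);B.append(P@c['pose'][:3,3])
    return np.linalg.lstsq(np.vstack(A),np.hstack(B),rcond=None)[0].round(4)
E
python3 - <<'E'
from h import *
L=lambda f:dict(np.load(f'pics/{f}.npz'))
t=L('top0');s=L('scene0')
print('ring',tri(t,(342.75,290),s,(372.2,252.9)));print('mark',tri(t,(341.6,300.4),s,(379.6,254.8)))
t=snap('top','top2');s=snap('scene','scene2')
a=t['color'][270:310,323:363,::-1]; b=s['color'][232:272,352:392,::-1]
o=np.hstack([cv2.resize(a,(400,400),interpolation=cv2.INTER_LANCZOS4),cv2.resize(b,(400,400),interpolation=cv2.INTER_LANCZOS4)])
c0=np.array([.46,-.0875]);col=[(0,0,255),(0,255,0),(255,0,0)]
# bar-top outline hypotheses for three top heights, drawn lightly as marks of centre
for k,z in enumerate((.047,.056,.065)):
    p=(proj(t,[*c0,z])-[323,270])*10;q=(proj(s,[*c0,z])-[352,232])*10+[400,0]
    for x in(p,q): cv2.circle(o,tuple(int(v) for v in x),3,col[k],-1)
cv2.imwrite('pics/dial2.png',o)
E
```

```text
ring [ 0.4598 -0.0856  0.0311]
mark [ 0.4369 -0.0813  0.0377]
```

View pics/dial2.png

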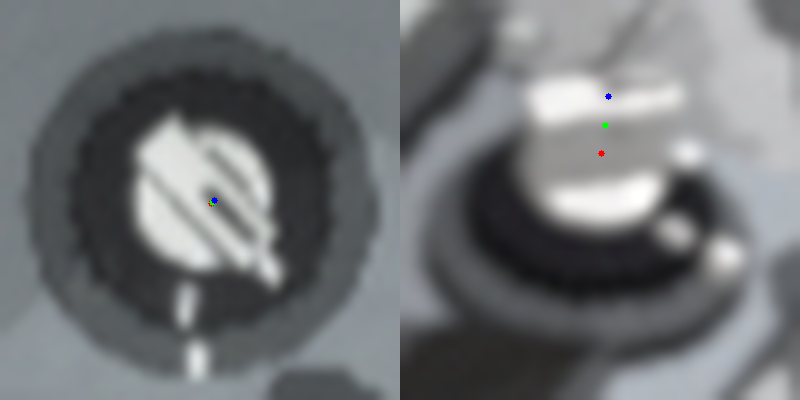

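Run:
```python
from h import *
L=lambda f:dict(np.load(f'pics/{f}.npz'))
t=L('top2');s=L('scene2');st=read_state()
p=st['position'];R=st['tcp_rot'];print('nose',tri(t,(349.5,297),s,(380.7,247.3)))
im=s['color'][:,:,::-1].copy();im=cv2.resize(im[110:260,300:500],None,fx=4,fy=4,interpolation=cv2.INTER_CUBIC)
for sy in(-.02,.02):
  for dz in(.008,-.011,-.062):
    q=(proj(s,p+R@[0,sy,dz])-[300,110])*4;cv2.circle(im,tuple(int(v) for v in q),4,(0,0,255) if dz>0 else (0,255,0),-1)
cv2.imwrite('pics/grip.png',im)
```

```text
nose [ 0.4434 -0.0997  0.0458]
```

View pics/grip.png

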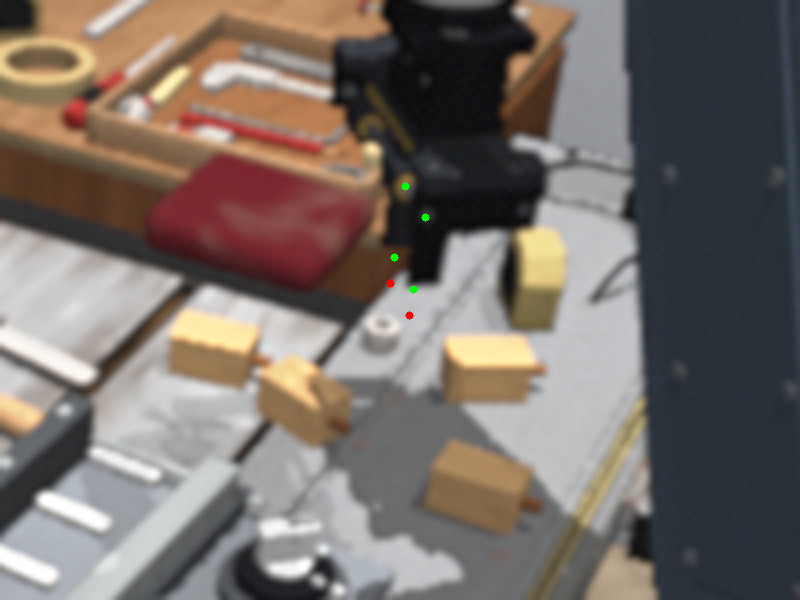

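The fingertips show at about (425,282), clearly higher than the stated tip projection at (410,315). I'll check that the arm has settled, then probe bare table with closed fingers.

>>> step_arm([
  [-1,0,0.1,-0.2,0],
  [-1,0,0.1,-0.4,0],
  [-1,0,0.1,-0.48,0],
  [-1,0,0.1,-0.52,0],
  [-1,0,0.1,-0.52,0],
  [-1,0,0.1,-0.52,0],
  [-1,0,0.1,-0.52,0],
  [-1,0,0.1,-0.52,0],
])

```text
time_s: 5.5
position: [0.4606, -0.2112, 0.0291]
tcp_rot: [[0.777, 0.63, 0.002], [0.63, -0.777, -0.002], [0.001, 0.003, -1.0]]
force: [0.3, -0.3, -0.5]
opening: 0.006
grasp_force: 0.0
```

Run:
```python
from h import *
s=snap('scene','scene3');st=read_state();p=st['position'];R=st['tcp_rot'];print(p,st['opening'],st['joint_positions'])
x0,y0=340,170
im=cv2.resize(s['color'][y0:y0+90,x0:x0+120,::-1],None,fx=6,fy=6,interpolation=cv2.INTER_CUBIC)
for dz in(.008,-.011,-.062):
    q=(proj(s,p+R@[0,0,dz])-[x0,y0])*6;cv2.circle(im,tuple(int(v) for v in q),4,(0,0,255) if dz>0 else (0,255,0),-1)
q=(proj(s,[p[0],p[1],0])-[x0,y0])*6;cv2.circle(im,tuple(int(v) for v in q),4,(255,0,0),-1)
cv2.imwrite('pics/grip2.png',im)
```

```text
[ 0.4603973  -0.21118004  0.02889689] 0.011073765450165059 [-3.72993929e+01  3.79486847e+01  1.06968372e+02  6.40179554e-04
  3.49320799e+01  1.36720074e+01]
```

View pics/grip2.png

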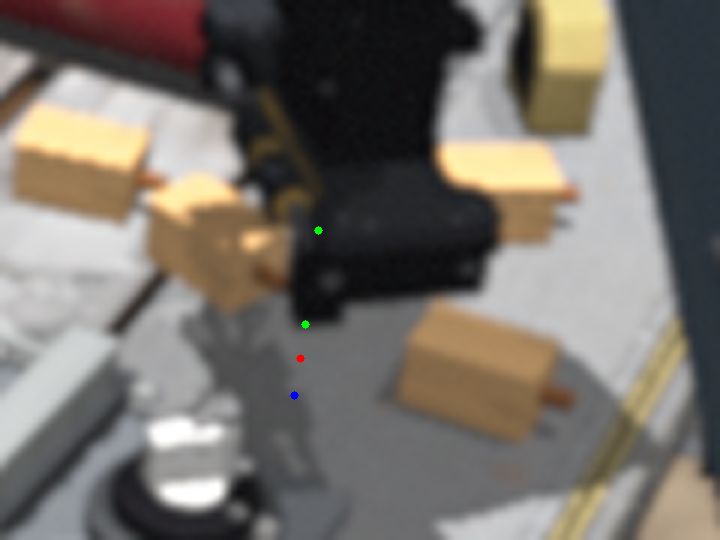

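The visible closed fingertip, about (320,320), sits at the stated grasp point rather than at the stated tip (300,358). I'll probe down onto the bare table to settle it.

>>> step_arm([
  [-1,0,0,-0.03,0],
  [-1,0,0,-0.06,0],
  [-1,0,0,-0.07,0],
  [-1,0,0,-0.07,0],
])

```text
time_s: 5.95
position: [0.4591, -0.2103, 0.0093]
tcp_rot: [[0.777, 0.63, -0.001], [0.63, -0.777, 0.001], [-0.0, -0.002, -1.0]]
force: [-0.4, 1.2, 0.8]
opening: 0.007
grasp_force: 0.0
```

>>> step_arm([
  [-1,0,0,-0.01,0],
  [-1,0,0,-0.018,0],
  [-1,0,0,-0.018,0],
])

```text
time_s: 6.25
position: [0.4596, -0.2105, 0.0054]
tcp_rot: [[0.777, 0.63, -0.0], [0.63, -0.777, 0.0], [-0.0, -0.0, -1.0]]
force: [-0.2, 0.1, -0.1]
opening: 0.005
grasp_force: 0.0
```

>>> step_arm([
  [-1,0,0,-0.012,0],
  [-1,0,0,-0.016,0],
  [-1,0,0,-0.016,0],
])

```text
time_s: 6.55
position: [0.4596, -0.2105, 0.0015]
tcp_rot: [[0.777, 0.63, -0.0], [0.63, -0.777, 0.0], [-0.0, -0.0, -1.0]]
force: [0.4, -0.7, -0.2]
opening: 0.004
grasp_force: 0.0
```

>>> step_arm([
  [-1,0,0,-0.012,0],
  [-1,0,0,-0.016,0],
  [-1,0,0,-0.016,0],
])

```text
time_s: 6.85
position: [0.4595, -0.2105, -0.0026]
tcp_rot: [[0.777, 0.63, -0.0], [0.63, -0.777, 0.0], [-0.0, -0.0, -1.0]]
force: [-0.3, 1.5, -0.3]
opening: 0.003
grasp_force: 0.0
```

>>> step_arm([
  [-1,0,0,-0.012,0],
  [-1,0,0,-0.016,0],
  [-1,0,0,-0.016,0],
])

```text
time_s: 7.15
position: [0.4595, -0.2105, -0.0066]
tcp_rot: [[0.777, 0.63, -0.0], [0.63, -0.777, 0.0], [-0.0, -0.0, -1.0]]
force: [-0.0, 0.3, -0.3]
opening: 0.003
grasp_force: 0.0
```

>>> step_arm([
  [-1,0,0,-0.008,0],
  [-1,0,0,-0.008,0],
  [-1,0,0,-0.008,0],
])

```text
time_s: 7.45
position: [0.4596, -0.2106, -0.0084]
tcp_rot: [[0.777, 0.63, -0.0], [0.63, -0.777, 0.0], [-0.0, -0.0, -1.0]]
force: [-0.6, -0.1, -0.3]
opening: 0.008
grasp_force: 0.0
```

>>> step_arm([
  [-1,0,0,-0.008,0],
  [-1,0,0,-0.008,0],
  [-1,0,0,-0.008,0],
])

```text
time_s: 7.75
position: [0.4596, -0.2106, -0.0104]
tcp_rot: [[0.777, 0.63, -0.0], [0.63, -0.777, 0.0], [-0.0, -0.0, -1.0]]
force: [-0.9, 0.6, -0.7]
opening: 0.003
grasp_force: 0.0
```

>>> step_arm([
  [-1,0,0,-0.008,0],
  [-1,0,0,-0.008,0],
  [-1,0,0,-0.008,0],
])

```text
time_s: 8.05
position: [0.4596, -0.2106, -0.0124]
tcp_rot: [[0.777, 0.63, -0.0], [0.63, -0.777, 0.0], [-0.0, -0.0, -1.0]]
force: [-0.3, 0.4, -0.5]
opening: 0.003
grasp_force: 0.0
```

>>> step_arm([
  [-1,0,0,-0.008,0],
  [-1,0,0,-0.008,0],
  [-1,0,0,-0.008,0],
])

```text
time_s: 8.35
position: [0.4596, -0.2106, -0.0144]
tcp_rot: [[0.777, 0.63, -0.0], [0.63, -0.777, 0.0], [-0.0, -0.0, -1.0]]
force: [-0.3, 0.5, 0.0]
opening: 0.002
grasp_force: 0.0
```

>>> step_arm([
  [-1,0,0,-0.008,0],
  [-1,0,0,-0.008,0],
  [-1,0,0,-0.008,0],
])

```text
time_s: 8.65
position: [0.4596, -0.2106, -0.0164]
tcp_rot: [[0.777, 0.63, -0.0], [0.63, -0.777, 0.0], [-0.0, -0.0, -1.0]]
force: [-0.4, 0.3, -0.5]
opening: 0.003
grasp_force: 0.0
```

Run:
```python
from h import *
s=snap('scene','scene4');st=read_state();p=st['position'];R=st['tcp_rot'];print(p,st['force'])
x0,y0=340,170
im=cv2.resize(s['color'][y0:y0+90,x0:x0+120,::-1],None,fx=6,fy=6,interpolation=cv2.INTER_CUBIC)
q=(proj(s,[p[0],p[1],0])-[x0,y0])*6;cv2.circle(im,tuple(int(v) for v in q),4,(255,0,0),-1)
cv2.imwrite('pics/grip3.png',im)
```

```text
[ 0.45966923 -0.21058175 -0.01637432] [ 0.70202088 -0.4101096   0.07149847]
```

View pics/grip3.png

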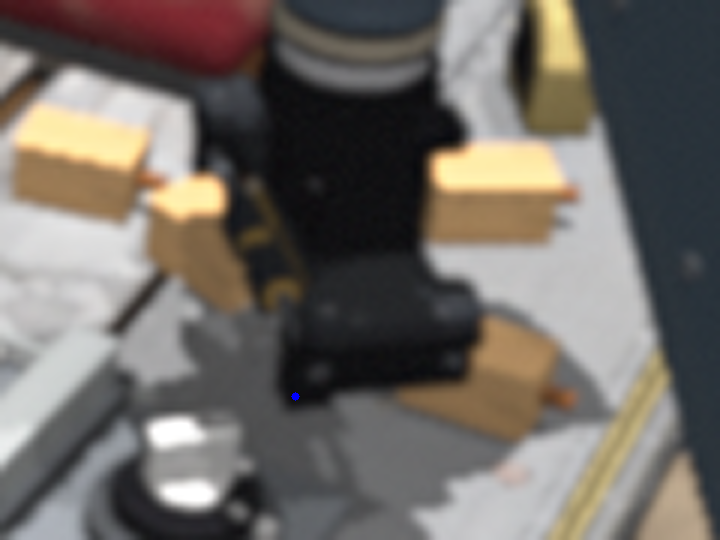

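The fingertip at (300,400) is now almost at the table point (295,396). I'll take two finer probes.

>>> step_arm([
  [-1,0,0,-0.006,0],
  [-1,0,0,-0.006,0],
  [-1,0,0,-0.006,0],
])

```text
time_s: 9.0
position: [0.4598, -0.2107, -0.017]
tcp_rot: [[0.777, 0.63, 0.001], [0.63, -0.777, -0.0], [0.0, 0.001, -1.0]]
force: [-1.6, 0.3, 8.1]
opening: 0.001
grasp_force: 3.8
```

>>> step_arm([
  [-1,0,0,-0.006,0],
  [-1,0,0,-0.006,0],
  [-1,0,0,-0.006,0],
])

```text
time_s: 9.3
position: [0.4598, -0.2107, -0.0171]
tcp_rot: [[0.777, 0.63, 0.001], [0.63, -0.777, -0.001], [0.0, 0.001, -1.0]]
force: [-2.8, 1.7, 19.0]
opening: 0.005
grasp_force: 10.1
```

>>> step_arm([
  [-1,0,0,-0.006,0],
  [-1,0,0,-0.006,0],
  [-1,0,0,-0.006,0],
])

```text
time_s: 9.6
position: [0.4598, -0.2107, -0.0171]
tcp_rot: [[0.777, 0.63, 0.002], [0.63, -0.777, -0.001], [0.0, 0.002, -1.0]]
force: [-3.8, 2.8, 32.8]
opening: 0.005
grasp_force: 16.3
```

Contact is at TCP z = -0.017, so the fingertips are really 17 mm behind the reported TCP, not 8 mm ahead. From here I use tip z = TCP z + 0.017, and go back to the knob on that basis.

>>> step_arm([
  [-1,0,0,0.1,0],
  [-0.1,0,0,0.3,0],
  [-0.1,0,0,0.48,0],
  [-0.1,0.003,0.2,0.48,0],
  [-0.1,0.003,0.35,0.48,0],
  [-0.1,0.003,0.493,0.48,0],
  [-0.1,0.003,0.493,0.48,0],
  [-0.1,0.003,0.493,0.4,0],
  [-0.1,0.003,0.493,0.33,0],
  [-0.1,0.003,0.493,0.27,0],
  [-0.1,0.003,0.493,0.23,0],
  [-0.1,0.003,0.493,0.21,0],
  [-0.1,0.003,0.493,0.21,0],
  [-1,0.003,0.493,0.21,0],
  [-1,0.003,0.493,0.21,0],
  [-1,0.003,0.493,0.21,0],
  [-1,0.003,0.493,0.21,0],
  [-1,0.003,0.493,0.21,0],
  [-1,0.003,0.493,0.21,0],
  [-1,0.003,0.493,0.21,0],
])

```text
time_s: 11.6
position: [0.4587, -0.0856, 0.0319]
tcp_rot: [[0.777, 0.629, -0.003], [0.629, -0.777, 0.003], [-0.001, -0.004, -1.0]]
force: [-1.3, 4.9, 4.8]
opening: 0.148
grasp_force: 30.0
```

Gripped at 12.9 mm, which is the bar. I'll turn it -42°, shifting by about 2 mm to stay on the axis.

>>> step_arm([
  [-1,-0.005,0.007,0,0],
  [-1,-0.005,0.007,0,-0.03],
  [-1,-0.005,0.007,0,-0.06],
  [-1,-0.005,0.007,0,-0.09],
  [-1,-0.005,0.007,0,-0.12],
  [-1,-0.005,0.007,0,-0.15],
  [-1,-0.005,0.007,0,-0.18],
  [-1,-0.005,0.007,0,-0.21],
  [-1,-0.005,0.007,0,-0.235],
  [-1,-0.005,0.007,0,-0.235],
  [-1,-0.005,0.007,0,-0.235],
  [-1,-0.005,0.007,0,-0.235],
])

```text
time_s: 12.8
position: [0.4575, -0.0823, 0.0319]
tcp_rot: [[0.998, -0.059, -0.003], [-0.059, -0.998, 0.005], [-0.003, -0.005, -1.0]]
force: [1.1, 12.5, 6.1]
opening: 0.147
grasp_force: 30.0
```

>>> step_arm([
  [-1,0,0.014,0,0],
  [-1,0,0.014,0,0],
  [-0.1,0,0.014,0,0],
  [-0.1,0,0.014,0,0],
  [-0.1,0,0.014,0,0],
  [-0.1,0,0.014,0,0],
  [-0.1,0,0.014,0,0],
  [-0.1,0,0.014,0.1,0],
  [-0.1,0,0.014,0.25,0],
  [-0.1,0,0.014,0.4,0],
  [1,-0.2,-0.4,0.4,0],
  [1,-0.2,-0.66,0.4,0],
  [1,-0.2,-0.66,0.4,0],
  [1,-0.2,-0.66,0.4,0],
  [1,-0.2,-0.66,0.4,0],
])

```text
time_s: 14.3
position: [0.4094, -0.2548, 0.1319]
tcp_rot: [[0.998, -0.062, 0.002], [-0.062, -0.998, -0.003], [0.002, 0.003, -1.0]]
force: [-0.4, 0.4, 0.8]
opening: 0.818
grasp_force: 0.0
```

```bash
cat > blk.py <<'E'
from h import *
def blocks(t,z=.036,roi=(400,500,195,345)):
    img=t['color'][:,:,::-1].copy();hsv=cv2.cvtColor(img,cv2.COLOR_BGR2HSV)
    m=cv2.inRange(hsv,(13,85,90),(20,150,255));k=np.zeros_like(m);k[roi[2]:roi[3],roi[0]:roi[1]]=1;m*=k
    m=cv2.morphologyEx(m,cv2.MORPH_OPEN,np.ones((3,3)))
    n,lab,st,ce=cv2.connectedComponentsWithStats(m)
    for i in range(1,n):
        if st[i,4]<60: continue
        cs,_=cv2.findContours((lab==i).astype(np.uint8),0,2)
        box=cv2.boxPoints(cv2.minAreaRect(cs[0]));w=np.array([ray(t,p,z) for p in box])
        e=[w[1]-w[0],w[2]-w[1]];k=int(np.linalg.norm(e[1])>np.linalg.norm(e[0]));d=e[k];d=d*np.sign(d[0])
        print(st[i,4],ce[i].round(1),'w',w.mean(0).round(4),'yaw',np.degrees(np.arctan2(d[1],d[0])).round(1),[float(np.linalg.norm(x).round(4)) for x in e])
E
python3 - <<'E'
from blk import *
t=snap('top','top5');s=snap('scene','scene5')
blocks(t)
a=t['color'][270:310,323:363,::-1]; b=s['color'][232:272,352:392,::-1]
o=np.hstack([cv2.resize(a,(400,400),interpolation=cv2.INTER_CUBIC),cv2.resize(b,(400,400),interpolation=cv2.INTER_CUBIC)])
cv2.imwrite('pics/dial5.png',o)
st=read_state();print(st['position'],st['tcp_rot'][:,1])
E
```

```text
400 [434.7 220.8] w [ 0.6182 -0.3089  0.036 ] yaw 7.6 [0.0375, 0.0619]
411 [425.1 256.3] w [ 0.5343 -0.2808  0.036 ] yaw -23.1 [0.0617, 0.0383]
[ 0.40865463 -0.25048955  0.13141078] [-0.0588709  -0.99826499 -0.001104  ]
```

View pics/dial5.png

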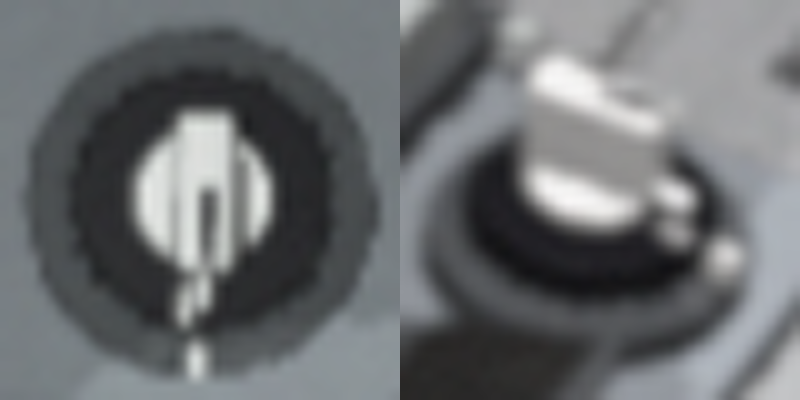

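The knob's nose at (203,285) now lines up with the fin at (198,360), and the coarse mark is unmoved at (187,300). Now the nearest block, the one at (416,318).

>>> step_arm([
  [1,-0.07,-0.008,0,0],
  [1,-0.07,-0.008,-0.15,0],
  [1,-0.07,-0.008,-0.3,0],
  [1,-0.07,-0.008,-0.42,0],
  [1,-0.07,-0.008,-0.5,0],
  [1,-0.07,-0.008,-0.53,0],
  [1,-0.07,-0.008,-0.53,0],
  [-1,-0.07,-0.008,-0.53,0],
  [-1,-0.07,-0.008,-0.53,0],
  [-1,-0.07,-0.008,-0.53,0],
  [-1,-0.07,-0.008,-0.53,0],
  [-1,-0.07,-0.008,-0.53,0],
  [-1,-0.07,-0.008,-0.53,0],
  [-1,-0.07,-0.008,-0.53,0],
  [-1,-0.07,-0.008,-0.53,0],
  [-1,-0.07,-0.008,-0.4,0],
  [-1,-0.07,-0.008,-0.2,0],
  [-1,-0.07,-0.008,-0.05,0],
  [-1,-0.07,-0.008,-0.05,0],
  [-1,-0.07,-0.008,-0.05,0],
])

```text
time_s: 16.4
position: [0.3918, -0.2528, 0.1198]
tcp_rot: [[0.998, -0.057, 0.001], [-0.057, -0.998, -0.001], [0.001, 0.001, -1.0]]
force: [-0.4, -0.1, -0.9]
opening: 0.412
grasp_force: 29.8
```

>>> step_arm([
  [-1,0.2,0.2,0,0],
  [-1,0.4,0.4,0,0],
  [-1,0.6,0.6,0,0],
  [-1,0.75,0.75,0,0],
  [-1,0.862,0.9,0,0],
  [-1,0.862,1,0,0],
  [-1,0.862,1,0,0],
  [-1,0.862,1,0,0],
  [-1,0.862,1,0,0],
  [-1,0.862,1,0,0],
])

```text
time_s: 17.4
position: [0.6055, -0.0032, 0.1175]
tcp_rot: [[0.998, -0.058, -0.004], [-0.058, -0.998, 0.0], [-0.004, -0.0, -1.0]]
force: [0.2, 0.3, -0.6]
opening: 0.409
grasp_force: 29.8
```

>>> step_arm([
  [-1,0,0.16,0,0],
  [-1,0,0.327,0,0],
  [-1,0,0.327,0,0],
  [-1,0,0.327,-0.1,0],
  [-1,0,0.327,-0.2,0],
  [-1,0,0.327,-0.28,0],
  [-1,0,0.327,-0.34,0],
  [-1,0,0.327,-0.38,0],
  [-1,0,0.327,-0.4,0],
  [-1,0,0.327,-0.412,0],
  [-1,0,0.327,-0.412,0],
  [-1,0,0.327,-0.412,0],
])

```text
time_s: 18.6
position: [0.6077, 0.0792, 0.0168]
tcp_rot: [[0.998, -0.057, 0.001], [-0.057, -0.998, -0.0], [0.001, -0.0, -1.0]]
force: [-1.0, -0.3, -0.8]
opening: 0.411
grasp_force: 29.8
```

>>> step_arm([
  [-1,0,0,-0.003,0],
  [0.06,0,0,-0.003,0],
  [0.06,0,0,-0.003,0],
  [0.06,0,0,-0.003,0],
  [0.06,0,0,0.05,0],
  [0.06,0,0,0.2,0],
  [0.06,0,0,0.4,0],
  [1,-0.2,-0.3,0.4,0.05],
  [1,-0.4,-0.5,0.4,0.1],
  [1,-0.6,-0.7,0.4,0.15],
  [1,-0.7,-0.85,0.4,0.192],
  [1,-0.7,-1,0.4,0.192],
  [1,-0.7,-1,0.4,0.192],
  [1,-0.7,-1,0.4,0.192],
  [1,-0.7,-1,0.4,0.192],
])

```text
time_s: 20.1
position: [0.4317, -0.1735, 0.1171]
tcp_rot: [[0.857, 0.515, 0.001], [0.515, -0.857, -0.001], [0.001, 0.002, -1.0]]
force: [0.1, 0.2, -0.1]
opening: 0.997
grasp_force: 0.0
```

>>> step_arm([
  [1,0.018,-0.2,0,0],
  [1,0.018,-0.4,0,0],
  [1,0.018,-0.6,0,0],
  [1,0.018,-0.75,0,0],
  [1,0.018,-0.86,0,0],
  [1,0.018,-0.86,0,0],
  [1,0.018,-0.86,0,0],
])

```text
time_s: 20.8
position: [0.4371, -0.385, 0.1163]
tcp_rot: [[0.855, 0.519, -0.0], [0.519, -0.855, 0.001], [0.0, -0.001, -1.0]]
force: [-0.5, 0.3, -0.7]
opening: 1.0
grasp_force: 0.0
```

Run:
```python
from blk import *
t=snap('top','top6');blocks(t);print('bed');blocks(t,.052,(255,372,195,265))
print(read_state()['position'])
```

```text
823 [432.8 233.9] w [ 0.587  -0.3036  0.036 ] yaw -10.1 [0.1324, 0.0521]
bed
324 [271.8 230.4] w [0.6063 0.0752 0.052 ] yaw -1.3 [0.0353, 0.0617]
[ 0.43684053 -0.38401227  0.11620152]
```

>>> step_arm([
  [1,-0.003,-0.02,0,0],
  [1,-0.003,-0.02,-0.15,0],
  [1,-0.003,-0.02,-0.3,0],
  [1,-0.003,-0.02,-0.38,0],
  [1,-0.003,-0.02,-0.44,0],
  [1,-0.003,-0.02,-0.466,0],
  [1,-0.003,-0.02,-0.466,0],
  [-1,-0.003,-0.02,-0.466,0],
  [-1,-0.003,-0.02,-0.466,0],
  [-1,-0.003,-0.02,-0.466,0],
  [-1,-0.003,-0.02,-0.466,0],
  [-1,-0.003,-0.02,-0.466,0],
  [-1,-0.003,-0.02,-0.466,0],
  [-1,-0.003,-0.02,-0.466,0],
  [-1,-0.003,-0.02,-0.466,0],
  [-1,-0.003,-0.02,-0.3,0],
  [-1,-0.003,-0.02,-0.15,0],
  [-1,-0.003,-0.02,0,0],
  [-1,-0.003,-0.02,0,0],
  [-1,-0.003,-0.02,0,0],
])

```text
time_s: 22.85
position: [0.4361, -0.3911, 0.1169]
tcp_rot: [[0.855, 0.519, 0.001], [0.519, -0.855, -0.001], [0.0, 0.002, -1.0]]
force: [-0.2, -0.9, -1.0]
opening: 0.412
grasp_force: 30.0
```

>>> step_arm([
  [-1,0.1,0.18,0.05,-0.04],
  [-1,0.25,0.35,0.05,-0.08],
  [-1,0.4,0.5,0.05,-0.12],
  [-1,0.55,0.65,0.05,-0.16],
  [-1,0.67,0.8,0.05,-0.192],
  [-1,0.67,0.95,0.05,-0.192],
  [-1,0.67,0.95,0.05,-0.192],
  [-1,0.67,0.95,0,-0.192],
  [-1,0.67,0.95,0,-0.192],
])

```text
time_s: 23.75
position: [0.6009, -0.1532, 0.1128]
tcp_rot: [[0.998, -0.057, -0.006], [-0.057, -0.998, 0.002], [-0.006, -0.002, -1.0]]
force: [-0.2, 0.3, -1.5]
opening: 0.413
grasp_force: 30.0
```

>>> step_arm([
  [-1,0,0.18,0,0],
  [-1,0,0.36,0,0],
  [-1,0,0.54,0,0],
  [-1,0,0.672,0,0],
  [-1,0,0.672,0,0],
  [-1,0,0.672,-0.1,0],
  [-1,0,0.672,-0.2,0],
  [-1,0,0.672,-0.28,0],
  [-1,0,0.672,-0.34,0],
  [-1,0,0.672,-0.38,0],
  [-1,0,0.672,-0.395,0],
  [-1,0,0.672,-0.403,0],
  [-1,0,0.672,-0.403,0],
  [-1,0,0.672,-0.403,0],
])

```text
time_s: 25.15
position: [0.6043, 0.0146, 0.0162]
tcp_rot: [[0.998, -0.057, 0.002], [-0.057, -0.998, -0.0], [0.002, 0.0, -1.0]]
force: [0.1, -0.1, -0.2]
opening: 0.412
grasp_force: 30.0
```

>>> step_arm([
  [0.06,0,0,0,0],
  [0.06,0,0,0,0],
  [0.06,0,0,0,0],
  [0.06,0,0,0.05,0],
  [0.06,0,0,0.2,0],
  [0.06,0,0,0.4,0],
  [1,-0.2,-0.3,0.45,0],
  [1,-0.4,-0.5,0.45,0],
  [1,-0.6,-0.7,0.45,0],
  [1,-0.7,-0.85,0.45,0],
  [1,-0.7,-0.95,0.45,0],
  [1,-0.7,-0.95,0.45,0],
  [1,-0.7,-0.95,0.45,0],
])

```text
time_s: 26.45
position: [0.427, -0.2281, 0.1291]
tcp_rot: [[0.998, -0.064, 0.002], [-0.064, -0.998, -0.003], [0.002, 0.003, -1.0]]
force: [0.7, -0.1, -0.1]
opening: 0.985
grasp_force: 0.0
```

Run:
```python
from blk import *
t=snap('top','top7');blocks(t);print('bed');blocks(t,.052,(255,372,195,265))
print(read_state()['position'])
cv2.imwrite('pics/c7.png',cv2.resize(t['color'][190:330,240:500,::-1],None,fx=3,fy=3,interpolation=cv2.INTER_CUBIC))
```

```text
784 [432.9 232.9] w [ 0.5897 -0.3037  0.036 ] yaw -10.9 [0.1272, 0.0526]
bed
376 [299.3 230.1] w [0.6042 0.0119 0.052 ] yaw -1.7 [0.0353, 0.0617]
398 [272.4 230.4] w [0.6051 0.0752 0.052 ] yaw -1.3 [0.0353, 0.0593]
[ 0.42772205 -0.22571333  0.12891789]
```

View pics/c7.png

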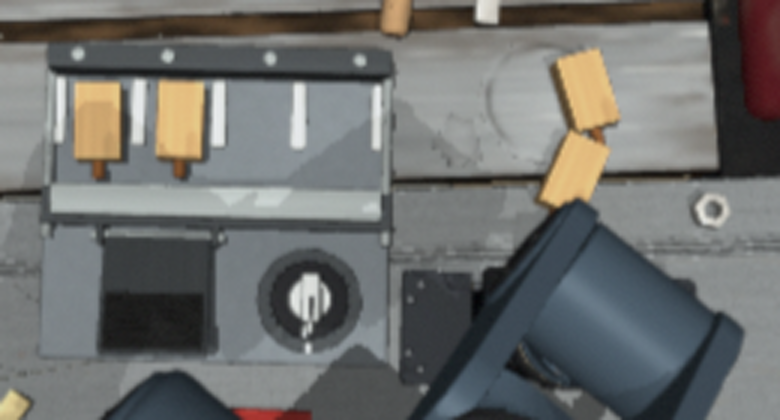

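Crop: two blocks lie seated in bays 3 and 2, dowels towards the jaw. Block 2 has been knocked against block 1 and is now at crop (574,170). I'll split the two blobs using the earlier, unobstructed frame.

Run:
```python
from h import *
t=dict(np.load('pics/top6.npz'))
hsv=cv2.cvtColor(t['color'][:,:,::-1].copy(),cv2.COLOR_BGR2HSV)
x0,y0=405,200;S=6
m=cv2.inRange(hsv,(13,85,90),(20,150,255))[y0:y0+75,x0:x0+55]
M=(cv2.resize(m,None,fx=S,fy=S,interpolation=cv2.INTER_CUBIC)>127).astype(np.uint8)
for k in(3,5,7,9,11):
    E=cv2.erode(M,cv2.getStructuringElement(2,(2*S*k//4*2//2+1,)*2))
    n,lab,st,ce=cv2.connectedComponentsWithStats(E)
    big=[i for i in range(1,n) if st[i,4]>1500]
    if len(big)==2:
        for i in big:
            cs,_=cv2.findContours((lab==i).astype(np.uint8),0,2);b=cv2.boxPoints(cv2.minAreaRect(cs[0]))
            w=np.array([ray(t,(p+.5)/S-.5+[x0,y0],.036)for p in b]);e=[w[1]-w[0],w[2]-w[1]];j=int(np.linalg.norm(e[1])>np.linalg.norm(e[0]));d=e[j]*np.sign(e[j][0])
            print(k,w.mean(0).round(4),np.degrees(np.arctan2(d[1],d[0])).round(1),[float(np.linalg.norm(x).round(3))for x in e])
```

```text
9 [ 0.6198 -0.3086  0.036 ] 13.0 [0.031, 0.052]
9 [ 0.5546 -0.2957  0.036 ] -29.3 [0.056, 0.028]
11 [ 0.6198 -0.3086  0.036 ] 13.0 [0.028, 0.049]
11 [ 0.5545 -0.2956  0.036 ] -29.3 [0.053, 0.025]
```

>>> step_arm([
  [0.6,0.15,-0.1,0,-0.04],
  [0.6,0.3,-0.2,0,-0.08],
  [0.6,0.45,-0.29,0,-0.12],
  [0.6,0.5,-0.29,0,-0.143],
  [0.6,0.5,-0.29,0,-0.143],
  [0.6,0.5,-0.29,-0.15,-0.143],
  [0.6,0.5,-0.29,-0.3,-0.143],
  [0.6,0.5,-0.29,-0.42,-0.143],
  [0.6,0.5,-0.29,-0.48,-0.143],
  [0.6,0.5,-0.29,-0.515,-0.143],
  [0.6,0.5,-0.29,-0.515,-0.143],
  [-1,0.5,-0.29,-0.515,-0.143],
  [-1,0.5,-0.29,-0.515,-0.143],
  [-1,0.5,-0.29,-0.515,-0.143],
  [-1,0.5,-0.29,-0.515,-0.143],
  [-1,0.5,-0.29,-0.515,-0.143],
  [-1,0.5,-0.29,-0.515,-0.143],
  [-1,0.5,-0.29,-0.515,-0.143],
  [-1,0.5,-0.29,-0.515,-0.143],
  [-1,0.5,-0.29,-0.515,-0.143],
])

```text
time_s: 28.5
position: [0.5537, -0.2955, -0.0004]
tcp_rot: [[0.875, -0.485, 0.001], [-0.485, -0.875, -0.0], [0.001, 0.0, -1.0]]
force: [-0.3, 0.9, 5.7]
opening: 0.412
grasp_force: 29.9
```

>>> step_arm([
  [-1,0,0,0.15,0],
  [-1,0,0,0.3,0],
  [-1,0,0,0.45,0],
  [-1,0.05,0.15,0.45,0.04],
  [-1,0.1,0.35,0.45,0.08],
  [-1,0.15,0.55,0.45,0.12],
  [-1,0.186,0.75,0.45,0.143],
  [-1,0.186,0.9,0.45,0.143],
  [-1,0.186,0.985,0.45,0.143],
  [-1,0.186,0.985,0.45,0.143],
  [-1,0.186,0.985,0.45,0.143],
])

```text
time_s: 29.6
position: [0.5996, -0.0489, 0.1111]
tcp_rot: [[0.998, -0.056, -0.001], [-0.056, -0.998, -0.0], [-0.001, 0.0, -1.0]]
force: [0.7, -0.3, -0.9]
opening: 0.407
grasp_force: 29.9
```

>>> step_arm([
  [-1,0,0,-0.1,0],
  [-1,0,0,-0.2,0],
  [-1,0,0,-0.28,0],
  [-1,0,0,-0.33,0],
  [-1,0,0,-0.365,0],
  [-1,0,0,-0.383,0],
  [-1,0,0,-0.383,0],
  [-1,0,0,-0.383,0],
  [0.06,0,0,-0.383,0],
  [0.06,0,0,-0.383,0],
  [0.06,0,0,-0.383,0],
  [0.06,0,0,-0.33,0],
  [0.06,0,0,-0.2,0],
  [0.06,0,0,0,0],
  [1,-0.2,-0.2,0.05,0],
  [1,-0.4,-0.4,0.05,0],
  [1,-0.6,-0.6,0.05,0],
  [1,-0.7,-0.7,0.05,0],
  [1,-0.7,-0.7,0.05,0],
  [1,-0.7,-0.7,0.05,0],
])

```text
time_s: 31.6
position: [0.4218, -0.2278, 0.1252]
tcp_rot: [[0.998, -0.064, -0.0], [-0.064, -0.998, -0.001], [-0.0, 0.001, -1.0]]
force: [0.6, 0.3, -0.4]
opening: 0.957
grasp_force: 0.0
```

Run:
```python
from blk import *
t=snap('top','top8');blocks(t);print('bed');blocks(t,.052,(255,372,195,265))
print(read_state()['position'])
```

```text
397 [435.1 219.9] w [ 0.6203 -0.3098  0.036 ] yaw 13.0 [0.0376, 0.0617]
bed
398 [272.4 230.2] w [0.6063 0.0752 0.052 ] yaw -1.3 [0.0353, 0.0617]
379 [299.3 230.1] w [0.6042 0.0119 0.052 ] yaw -1.7 [0.0353, 0.0617]
376 [326.8 230.5] w [ 0.6009 -0.0525  0.052 ] yaw -2.0 [0.0329, 0.0593]
[ 0.4235509  -0.22630393  0.12518159]
```

>>> step_arm([
  [1,0.18,-0.1,0,0.03],
  [1,0.36,-0.2,0,0.06],
  [1,0.54,-0.3,0,0.09],
  [1,0.7,-0.343,0,0.09],
  [1,0.78,-0.343,0,0.09],
  [1,0.78,-0.343,0,0.09],
  [1,0.78,-0.343,-0.15,0.09],
  [1,0.78,-0.343,-0.3,0.09],
  [1,0.78,-0.343,-0.42,0.09],
  [1,0.78,-0.343,-0.48,0.09],
  [1,0.78,-0.343,-0.5,0.09],
  [1,0.78,-0.343,-0.5,0.09],
  [-1,0.78,-0.343,-0.5,0.09],
  [-1,0.78,-0.343,-0.5,0.09],
  [-1,0.78,-0.343,-0.5,0.09],
  [-1,0.78,-0.343,-0.5,0.09],
  [-1,0.78,-0.343,-0.5,0.09],
  [-1,0.78,-0.343,-0.5,0.09],
  [-1,0.78,-0.343,-0.5,0.09],
  [-1,0.78,-0.343,-0.5,0.09],
])

```text
time_s: 33.65
position: [0.6199, -0.3099, -0.0009]
tcp_rot: [[0.975, 0.224, -0.0], [0.224, -0.975, 0.0], [-0.0, -0.0, -1.0]]
force: [0.1, -0.1, -0.6]
opening: 0.411
grasp_force: 29.9
```

>>> step_arm([
  [-1,0,0,0.15,0],
  [-1,0,0,0.3,0],
  [-1,0,0,0.45,0],
  [-1,-0.03,0.15,0.45,-0.03],
  [-1,-0.06,0.35,0.45,-0.06],
  [-1,-0.094,0.55,0.45,-0.09],
  [-1,-0.094,0.7,0.45,-0.09],
  [-1,-0.094,0.787,0.45,-0.09],
  [-1,-0.094,0.787,0.45,-0.09],
  [-1,-0.094,0.787,0.45,-0.09],
  [-1,-0.094,0.787,0.45,-0.09],
])

```text
time_s: 34.75
position: [0.5968, -0.1144, 0.1116]
tcp_rot: [[0.998, -0.058, 0.001], [-0.058, -0.998, -0.001], [0.001, 0.001, -1.0]]
force: [-0.7, -0.5, -1.6]
opening: 0.415
grasp_force: 29.9
```

>>> step_arm([
  [-1,0,0,-0.1,0],
  [-1,0,0,-0.2,0],
  [-1,0,0,-0.28,0],
  [-1,0,0,-0.33,0],
  [-1,0,0,-0.365,0],
  [-1,0,0,-0.383,0],
  [-1,0,0,-0.383,0],
  [-1,0,0,-0.383,0],
  [0.06,0,0,-0.383,0],
  [0.06,0,0,-0.383,0],
  [0.06,0,0,-0.383,0],
  [0.06,0,0,-0.33,0],
  [0.06,0,0,-0.2,0],
  [0.06,0,0,0,0],
  [-1,-0.2,-0.15,0.15,0],
  [-1,-0.4,-0.3,0.15,0],
  [-1,-0.6,-0.4,0.15,0],
  [-1,-0.65,-0.5,0.15,0],
  [-1,-0.65,-0.5,0.15,0],
  [-1,-0.65,-0.5,0.15,0],
])

```text
time_s: 36.75
position: [0.4332, -0.2396, 0.1502]
tcp_rot: [[0.998, -0.061, 0.001], [-0.061, -0.998, -0.001], [0.001, 0.001, -1.0]]
force: [0.2, 0.4, -0.4]
opening: 0.077
grasp_force: 0.0
```

Run:
```python
from blk import *
t=snap('top','top9');blocks(t);print('bed');blocks(t,.052,(255,372,195,265))
s=snap('scene','scene9')
print(read_state()['position'])
print('pad',ray(t,(291,297.3),.067))
g=t['color'].max(2)
m=((g<52)).astype(np.uint8);m[:262]=0;m[312:]=0;m[:,:265]=0;m[:,322:]=0
n,lab,st,ce=cv2.connectedComponentsWithStats(m)
for i in range(1,n):
    if st[i,4]>60:print(st[i],ce[i].round(1),ray(t,ce[i],.067).round(4))
print(g[264:312:2,292].tolist())
a=cv2.resize(t['color'][205:315,245:380,::-1],(540,440),interpolation=cv2.INTER_CUBIC)
cv2.imwrite('pics/c9.png',a)
```

```text
bed
380 [272.1 230.6] w [0.6063 0.0752 0.052 ] yaw -1.3 [0.0353, 0.0617]
371 [299.4 229.9] w [0.6042 0.0119 0.052 ] yaw -1.7 [0.0353, 0.0617]
378 [326.8 230.5] w [ 0.6009 -0.0525  0.052 ] yaw -2.0 [0.0329, 0.0593]
374 [353.6 230.8] w [ 0.5989 -0.1145  0.052 ] yaw -2.4 [0.0352, 0.0592]
[ 0.43483702 -0.23809104  0.14971284]
pad [0.44715614 0.034955   0.067     ]
[274 287  34  20 639] [290.4 296.7] [0.4485 0.0362 0.067 ]
[75, 120, 120, 64, 62, 63, 63, 66, 61, 64, 65, 62, 34, 31, 28, 26, 27, 30, 32, 35, 36, 56, 89, 117]
```

View pics/c9.png

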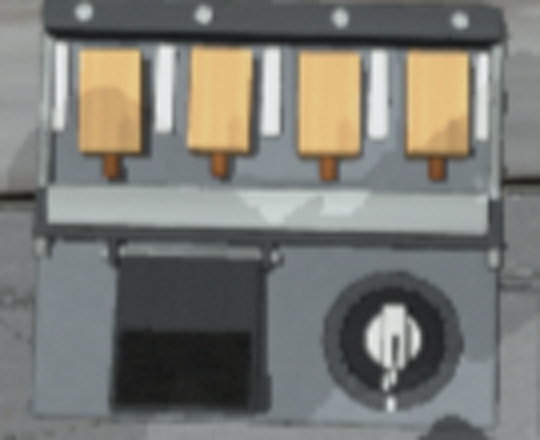

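All four blocks are seated with their dowels facing the jaw, and the knob is on the fin. The pad is at top pixel (290.4,296.7), i.e. (0.4485, 0.036). Next, the treadle.

>>> step_arm([
  [-1,0.05,0.2,0,0],
  [-1,0.05,0.4,0,0],
  [-1,0.05,0.6,0,0],
  [-1,0.05,0.8,0,0],
  [-1,0.05,1,0,0],
  [-1,0.05,1,0,0],
  [-1,0.05,1,-0.2,0],
  [-1,0.05,1,-0.2,0],
  [-1,0.05,1,-0.2,0],
])

```text
time_s: 37.75
position: [0.4458, 0.0125, 0.0985]
tcp_rot: [[0.998, -0.056, -0.004], [-0.056, -0.998, 0.001], [-0.004, -0.001, -1.0]]
force: [0.3, -0.0, -0.1]
opening: 0.004
grasp_force: 0.0
```

>>> step_arm([
  [-1,0.004,0.094,0,0],
  [-1,0.004,0.094,-0.1,0],
  [-1,0.004,0.094,-0.17,0],
  [-1,0.002,0.094,-0.19,0],
  [-1,0,0.094,-0.2,0],
  [-1,-0.002,0.094,-0.21,0],
  [-1,-0.004,0.094,-0.22,0],
  [-1,-0.006,0.094,-0.23,0],
  [-1,-0.008,0.094,-0.24,0],
  [-1,-0.01,0.094,-0.25,0],
  [-1,-0.013,0.094,-0.26,0],
  [-1,-0.016,0.094,-0.27,0],
  [-1,-0.018,0.094,-0.28,0],
  [-1,-0.02,0.094,-0.29,0],
  [-1,-0.02,0.094,-0.3,0],
  [-1,-0.02,0.094,-0.3,0],
  [-1,-0.02,0.094,-0.3,0],
])

```text
time_s: 39.45
position: [0.4408, 0.0353, 0.0251]
tcp_rot: [[0.998, -0.057, -0.0], [-0.057, -0.998, -0.0], [-0.0, 0.0, -1.0]]
force: [-1.9, 0.5, 9.9]
opening: 0.005
grasp_force: 5.1
```

>>> step_arm([
  [-1,0,0,-0.006,0],
  [-1,0,0,-0.012,0],
  [-1,0,0,-0.012,0],
])

```text
time_s: 39.75
position: [0.4407, 0.0353, 0.0235]
tcp_rot: [[0.998, -0.057, 0.0], [-0.057, -0.998, -0.0], [0.0, 0.0, -1.0]]
force: [-5.3, -1.2, 25.9]
opening: 0.005
grasp_force: 13.0
```

>>> step_arm([
  [-1,0,0,-0.006,0],
  [-1,0,0,-0.01,0],
  [-1,0,0,-0.01,0],
  [-1,0,0,-0.01,0],
  [-1,0,0,-0.01,0],
])

```text
time_s: 40.25
position: [0.4408, 0.0353, 0.0231]
tcp_rot: [[0.998, -0.057, 0.002], [-0.057, -0.998, -0.001], [0.002, 0.001, -1.0]]
force: [-8.2, -0.4, 50.2]
opening: 0.006
grasp_force: 25.3
```

>>> step_arm([
  [-1,0,0,0.006,0],
  [-1,0,0,0.006,0],
  [-1,0,0,0.006,0],
  [-1,0,0,0.006,0],
  [-1,0.002,0,0.02,0],
  [-1,0.006,0,0.04,0],
  [-1,0.01,0,0.06,0],
  [-1,0.015,0,0.08,0],
  [-1,0.02,0,0.1,0],
  [-1,0.02,0,0.12,0],
  [-1,0.02,0,0.14,0],
  [-1,0.02,0,0.25,0],
  [-1,0.02,-0.2,0.4,0],
  [-1,0.02,-0.4,0.4,0],
  [-1,0.02,-0.6,0.4,0],
  [-1,0.02,-0.8,0.4,0],
  [-1,0.02,-1,0.4,0],
  [-1,0.02,-1,0.4,0],
  [-1,0.02,-1,0.4,0],
])

```text
time_s: 42.15
position: [0.4466, -0.2167, 0.1185]
tcp_rot: [[0.998, -0.061, 0.001], [-0.061, -0.998, -0.0], [0.001, 0.0, -1.0]]
force: [0.9, -0.4, -0.2]
opening: 0.003
grasp_force: 0.0
```

Run:
```python
from blk import *
t=snap('top','top10');print('bed');blocks(t,.052,(255,372,195,265));print(read_state()['position'])
hsv=cv2.cvtColor(t['color'][:,:,::-1].copy(),cv2.COLOR_BGR2HSV)
for f in('top9','top10'):
    c=dict(np.load(f'pics/{f}.npz'))['color'];h=cv2.cvtColor(c[:,:,::-1].copy(),cv2.COLOR_BGR2HSV)
    m=cv2.inRange(h,(5,120,50),(14,255,200));m[:236]=0;m[256:]=0;m[:,:255]=0;m[:,372:]=0;print(f,'dowel px',int((m>0).sum()))
    g=c.max(2);m=(g<52);print('pad px',int(m[287:310,270:312].sum()))
cv2.imwrite('pics/c10.png',np.vstack([cv2.resize(t['color'][205:315,245:380,::-1],(486,396),interpolation=cv2.INTER_CUBIC)]))
```

```text
bed
398 [272.7 225.7] w [0.617 0.075 0.052] yaw -1.3 [0.0354, 0.0595]
386 [299.5 226.3] w [0.6137 0.0116 0.052 ] yaw -1.7 [0.0353, 0.0618]
379 [326.6 227.1] w [ 0.6093 -0.0528  0.052 ] yaw -2.0 [0.0329, 0.0617]
397 [354.1 227.4] w [ 0.606  -0.1172  0.052 ] yaw -2.4 [0.0352, 0.0593]
[ 0.44585086 -0.21449341  0.11830808]
top9 dowel px 84
pad px 646
top10 dowel px 0
pad px 624
```

All dowel stubs have vanished behind the block ends (0 px, from 84) and the blocks now sit against the fence. Next I'll move them to the tray, starting with bay 0.

>>> step_arm([
  [0.1,0.2,0.13,0,0],
  [0.1,0.36,0.26,0,0],
  [0.1,0.5,0.4,0,0],
  [0.1,0.64,0.4,0,0],
  [0.1,0.64,0.4,0,0],
  [0.1,0.64,0.4,-0.1,0],
  [0.1,0.64,0.4,-0.22,0],
  [0.1,0.64,0.4,-0.32,0],
  [0.1,0.64,0.4,-0.38,0],
  [0.1,0.64,0.4,-0.41,0],
  [0.1,0.64,0.4,-0.41,0],
  [-1,0.64,0.4,-0.41,0],
  [-1,0.64,0.4,-0.41,0],
  [-1,0.64,0.4,-0.41,0],
  [-1,0.64,0.4,-0.41,0],
  [-1,0.64,0.4,-0.41,0],
  [-1,0.64,0.4,-0.25,0],
  [-1,0.64,0.4,-0.1,0],
  [-1,0.64,0.4,0.05,0],
  [-1,0.64,0.4,0.05,0],
])

```text
time_s: 44.2
position: [0.6103, -0.1161, 0.1367]
tcp_rot: [[0.998, -0.057, 0.011], [-0.057, -0.998, -0.004], [0.011, 0.004, -1.0]]
force: [0.9, -0.4, -0.5]
opening: 0.414
grasp_force: 30.0
```

>>> step_arm([
  [-1,0,0.18,0,0],
  [-1,0,0.36,0,0],
  [-1,-0.1,0.54,0,0],
  [-1,-0.2,0.72,0,0],
  [-1,-0.315,0.9,0,0],
  [-1,-0.315,1,0,0],
  [-1,-0.315,1,0,0],
  [-1,-0.315,1,0,0],
])

```text
time_s: 45.0
position: [0.5272, 0.1358, 0.1305]
tcp_rot: [[0.998, -0.055, -0.001], [-0.055, -0.998, -0.001], [-0.001, 0.001, -1.0]]
force: [-0.3, 0.4, -0.4]
opening: 0.406
grasp_force: 30.0
```

>>> step_arm([
  [-1,0,0.2,0,0],
  [-1,0,0.4,0,0],
  [-1,0,0.6,0,0],
  [-1,0,0.79,0,0],
  [-1,0,0.79,0,0],
  [-1,0,0.79,0,0],
  [-1,0,0.79,-0.15,0],
  [-1,0,0.79,-0.3,0],
  [-1,0,0.79,-0.4,0],
  [-1,0,0.79,-0.46,0],
  [-1,0,0.79,-0.49,0],
  [-1,0,0.79,-0.498,0],
  [-1,0,0.79,-0.498,0],
  [0.06,0,0.79,-0.498,0],
  [0.06,0,0.79,-0.498,0],
  [0.06,0,0.79,-0.498,0],
  [0.06,0,0.79,-0.44,0],
  [0.06,0,0.79,-0.3,0],
  [0.06,0,0.79,-0.1,0],
  [0.06,0,0.79,0,0],
])

```text
time_s: 47.0
position: [0.5298, 0.334, 0.1363]
tcp_rot: [[0.998, -0.057, 0.007], [-0.057, -0.998, 0.003], [0.007, -0.003, -1.0]]
force: [0.8, -0.0, -1.1]
opening: 0.527
grasp_force: 0.0
```

Run:
```python
from blk import *
t=snap('top','top11');blocks(t,.052,(255,372,195,265));print('tray')
blocks(t,.041,(147,222,250,316));st=read_state();print(st['position'],st['opening'],st['force'])
```

```text
392 [272.5 225.8] w [0.6158 0.075  0.052 ] yaw -1.3 [0.0354, 0.0618]
393 [299.6 226.4] w [0.6137 0.0116 0.052 ] yaw -1.7 [0.0353, 0.0618]
383 [326.6 227.2] w [ 0.6093 -0.0528  0.052 ] yaw -2.0 [0.0329, 0.0617]
tray
3536 [188.1 287.2] w [0.4909 0.2836 0.041 ] yaw 88.2 [0.1703, 0.1519]
[0.53176651 0.33490178 0.13984436] 0.5325162832846979 [1.0255901  0.57856585 1.94144606]
```

>>> step_arm([
  [0.1,0.05,-0.18,0,0],
  [0.1,0.1,-0.36,0,0],
  [0.1,0.2,-0.54,0,0],
  [0.1,0.33,-0.72,0,0],
  [0.1,0.33,-0.9,0,0],
  [0.1,0.33,-1,0,0],
  [0.1,0.33,-1,0,0],
  [0.1,0.33,-1,0,0],
])

```text
time_s: 47.85
position: [0.6102, 0.0826, 0.1318]
tcp_rot: [[0.998, -0.059, 0.0], [-0.059, -0.998, 0.001], [0.0, -0.001, -1.0]]
force: [-0.6, 0.9, 0.5]
opening: 0.549
grasp_force: 0.0
```

>>> step_arm([
  [0.1,0,-0.2,0,0],
  [0.1,0,-0.4,0,0],
  [0.1,0,-0.53,0,0],
  [0.1,0,-0.53,0,0],
  [0.1,0,-0.53,0,0],
  [0.1,0,-0.53,-0.15,0],
  [0.1,0,-0.53,-0.3,0],
  [0.1,0,-0.53,-0.39,0],
  [0.1,0,-0.53,-0.44,0],
  [0.1,0,-0.53,-0.462,0],
  [0.1,0,-0.53,-0.462,0],
  [-1,0,-0.53,-0.462,0],
  [-1,0,-0.53,-0.462,0],
  [-1,0,-0.53,-0.462,0],
  [-1,0,-0.53,-0.462,0],
  [-1,0,-0.53,-0.462,0],
  [-1,0,-0.53,-0.3,0],
  [-1,0,-0.53,-0.15,0],
  [-1,0,-0.53,0,0],
  [-1,0,-0.53,0,0],
])

```text
time_s: 49.85
position: [0.6141, -0.0507, 0.1367]
tcp_rot: [[0.998, -0.057, 0.011], [-0.057, -0.998, -0.003], [0.011, 0.002, -1.0]]
force: [1.4, -0.2, 0.3]
opening: 0.412
grasp_force: 30.0
```

>>> step_arm([
  [-1,0,0.18,0,0],
  [-1,0,0.36,0,0],
  [-1,-0.1,0.54,0,0],
  [-1,-0.2,0.72,0,0],
  [-1,-0.346,0.9,0,0],
  [-1,-0.346,1,0,0],
  [-1,-0.346,1,0,0],
  [-1,-0.346,1,0,0],
])

```text
time_s: 50.65
position: [0.5229, 0.2008, 0.1304]
tcp_rot: [[0.998, -0.055, -0.001], [-0.055, -0.998, -0.001], [-0.001, 0.001, -1.0]]
force: [0.6, -0.4, -0.5]
opening: 0.406
grasp_force: 30.0
```

>>> step_arm([
  [-1,0,0.212,0,0],
  [-1,0,0.212,0,0],
  [-1,0,0.212,0,0],
  [-1,0,0.212,-0.15,0],
  [-1,0,0.212,-0.3,0],
  [-1,0,0.212,-0.4,0],
  [-1,0,0.212,-0.46,0],
  [-1,0,0.212,-0.49,0],
  [-1,0,0.212,-0.5,0],
  [-1,0,0.212,-0.5,0],
])

```text
time_s: 51.65
position: [0.5245, 0.2531, 0.0069]
tcp_rot: [[0.998, -0.058, 0.001], [-0.058, -0.998, 0.0], [0.001, -0.0, -1.0]]
force: [-0.2, 0.5, -0.8]
opening: 0.408
grasp_force: 30.0
```

>>> step_arm([
  [0.06,0,0,0,0],
  [0.06,0,0,0,0],
  [0.06,0,0,0,0],
  [0.06,0,0,0.06,0],
  [0.06,0,0,0.2,0],
  [0.06,0,0,0.4,0],
  [0.06,0,0,0.5,0],
  [0.1,0.1,-0.18,0.5,0],
  [0.1,0.2,-0.36,0.5,0],
  [0.1,0.3,-0.54,0.5,0],
  [0.1,0.363,-0.72,0.5,0],
  [0.1,0.363,-0.85,0.5,0],
  [0.1,0.363,-0.954,0.5,0],
  [0.1,0.363,-0.954,0.5,0],
  [0.1,0.363,-0.954,0.5,0],
])

```text
time_s: 53.15
position: [0.6145, 0.0146, 0.1321]
tcp_rot: [[0.998, -0.059, 0.001], [-0.059, -0.998, 0.0], [0.001, -0.0, -1.0]]
force: [-0.6, -0.4, -0.0]
opening: 0.552
grasp_force: 0.0
```

>>> step_arm([
  [0.1,0,0,-0.15,0],
  [0.1,0,0,-0.3,0],
  [0.1,0,0,-0.39,0],
  [0.1,0,0,-0.44,0],
  [0.1,0,0,-0.464,0],
  [0.1,0,0,-0.464,0],
  [-1,0,0,-0.464,0],
  [-1,0,0,-0.464,0],
  [-1,0,0,-0.464,0],
  [-1,0,0,-0.464,0],
  [-1,0,0,-0.464,0],
  [-1,0,0,-0.3,0],
  [-1,0,0,-0.15,0],
  [-1,0,0,0,0],
  [-1,0,0.15,0,0],
  [-1,0,0.3,0,0],
  [-1,-0.1,0.45,0,0],
  [-1,-0.25,0.6,0,0],
  [-1,-0.4,0.75,0,0],
  [-1,-0.5,0.9,0,0],
])

```text
time_s: 55.15
position: [0.4872, 0.2395, 0.1308]
tcp_rot: [[0.998, -0.058, -0.002], [-0.058, -0.998, -0.001], [-0.002, 0.001, -1.0]]
force: [0.5, 0.1, -0.5]
opening: 0.408
grasp_force: 30.0
```

>>> step_arm([
  [-1,-0.128,0.2,0,0],
  [-1,-0.128,0.39,0,0],
  [-1,-0.128,0.39,0,0],
  [-1,-0.128,0.39,0,0],
  [-1,-0.128,0.39,-0.15,0],
  [-1,-0.128,0.39,-0.3,0],
  [-1,-0.128,0.39,-0.4,0],
  [-1,-0.128,0.39,-0.46,0],
  [-1,-0.128,0.39,-0.49,0],
  [-1,-0.128,0.39,-0.5,0],
  [-1,-0.128,0.39,-0.5,0],
  [0.06,-0.128,0.39,-0.5,0],
  [0.06,-0.128,0.39,-0.5,0],
  [0.06,-0.128,0.39,-0.5,0],
  [0.06,-0.128,0.39,-0.44,0],
  [0.06,-0.128,0.39,-0.3,0],
  [0.06,-0.128,0.39,-0.1,0],
  [0.06,-0.128,0.39,0,0],
  [0.06,-0.128,0.39,0,0],
])

```text
time_s: 57.05
position: [0.4611, 0.3383, 0.1368]
tcp_rot: [[0.998, -0.057, 0.01], [-0.057, -0.998, 0.005], [0.01, -0.005, -1.0]]
force: [0.7, 0.4, 0.6]
opening: 0.531
grasp_force: 0.0
```

Run:
```python
from blk import *
t=snap('top','top12');blocks(t,.052,(255,372,195,265));st=read_state();print(st['position'],st['opening'])
```

```text
402 [272.6 225.9] w [0.6158 0.075  0.052 ] yaw -1.3 [0.0354, 0.0618]
[0.45945007 0.33745893 0.13437216] 0.5310704640203132
```

>>> step_arm([
  [0.1,0.12,-0.16,0,0],
  [0.1,0.24,-0.32,0,0],
  [0.1,0.36,-0.48,0,0],
  [0.1,0.48,-0.64,0,0],
  [0.1,0.6,-0.8,0,0],
  [0.1,0.638,-1,0,0],
  [0.1,0.638,-1,0,0],
  [0.1,0.638,-1,0,0],
])

```text
time_s: 57.9
position: [0.6164, 0.0851, 0.1296]
tcp_rot: [[0.998, -0.06, -0.004], [-0.06, -0.998, 0.001], [-0.004, -0.0, -1.0]]
force: [0.0, 0.4, 1.1]
opening: 0.553
grasp_force: 0.0
```

>>> step_arm([
  [0.1,0,-0.036,0,0],
  [0.1,0,-0.036,-0.15,0],
  [0.1,0,-0.036,-0.3,0],
  [0.1,0,-0.036,-0.39,0],
  [0.1,0,-0.036,-0.44,0],
  [0.1,0,-0.036,-0.464,0],
  [0.1,0,-0.036,-0.464,0],
  [-1,0,-0.036,-0.464,0],
  [-1,0,-0.036,-0.464,0],
  [-1,0,-0.036,-0.464,0],
  [-1,0,-0.036,-0.464,0],
  [-1,0,-0.036,-0.464,0],
  [-1,0,-0.036,-0.3,0],
  [-1,0,-0.036,-0.15,0],
  [-1,0,-0.036,0,0],
  [-1,-0.05,0.1,0,0],
  [-1,-0.2,0.25,0,0],
  [-1,-0.35,0.4,0,0],
  [-1,-0.5,0.55,0,0],
  [-1,-0.654,0.68,0,0],
])

```text
time_s: 59.9
position: [0.4598, 0.2514, 0.1312]
tcp_rot: [[0.998, -0.058, 0.0], [-0.058, -0.998, 0.0], [0.0, -0.0, -1.0]]
force: [0.9, 1.7, -0.9]
opening: 0.412
grasp_force: 30.0
```

>>> step_arm([
  [-1,0,0,0,0],
  [-1,0,0,0,0],
  [-1,0,0,-0.15,0],
  [-1,0,0,-0.3,0],
  [-1,0,0,-0.4,0],
  [-1,0,0,-0.46,0],
  [-1,0,0,-0.49,0],
  [-1,0,0,-0.5,0],
  [-1,0,0,-0.5,0],
  [0.06,0,0,-0.5,0],
  [0.06,0,0,-0.5,0],
  [0.06,0,0,-0.5,0],
  [0.06,0,0,-0.44,0],
  [0.06,0,0,-0.3,0],
  [0.06,0,0,-0.1,0],
  [0.06,0,0,0.1,0],
  [0.06,0,-0.3,0.2,0],
  [0.06,0,-0.6,0.2,0],
  [0.06,0,-0.9,0.2,0],
  [0.06,0,-1,0.2,0],
])

```text
time_s: 61.9
position: [0.4611, 0.0518, 0.1807]
tcp_rot: [[0.998, -0.056, 0.002], [-0.056, -0.998, -0.0], [0.002, 0.0, -1.0]]
force: [1.2, -0.4, 0.0]
opening: 0.531
grasp_force: 0.0
```

>>> step_arm([
  [0.06,0,-0.2,0,0],
  [0.06,0,-0.4,0,0],
  [0.06,0,-0.6,0,0],
  [0.06,0,-0.8,0,0],
  [0.06,0,-0.8,0,0],
  [0.06,0,-0.8,0,0],
  [0.06,0,-0.8,0,0],
])

```text
time_s: 62.6
position: [0.4605, -0.1456, 0.1797]
tcp_rot: [[0.998, -0.056, -0.001], [-0.056, -0.998, 0.001], [-0.001, -0.001, -1.0]]
force: [0.5, 0.2, 0.7]
opening: 0.528
grasp_force: 0.0
```

Run:
```python
from blk import *
t=snap('top','top13')
print(read_state()['position'])
cv2.imwrite('pics/fin.png',cv2.resize(t['color'][200:330,130:380,::-1],None,fx=3.2,fy=3.2,interpolation=cv2.INTER_CUBIC))
```

```text
[ 0.46064274 -0.14524376  0.17964389]
```

View pics/fin.png

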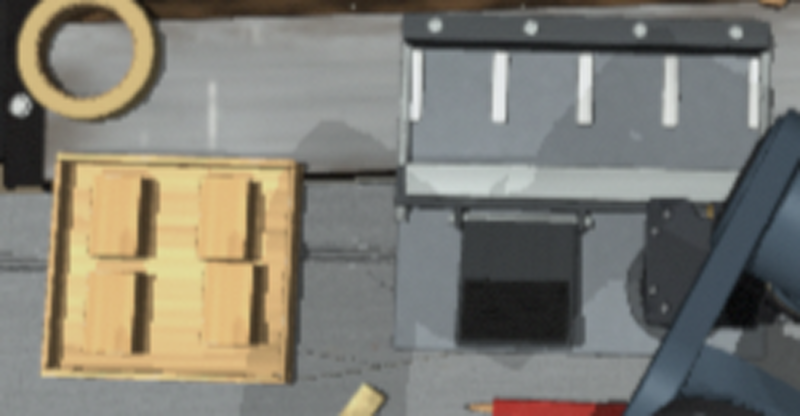

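The final view shows four separate blocks flat on the tray floor, at crop (118,215), (228,217), (112,312) and (232,305). The bed is empty and the treadle is up. The arm hides the dials here, but nothing has touched the knob since it was last seen on the fin.

```bash
python3 -c "
from rig import *
print(hand_in())"
```

```text
the job is handed in; nothing more can be done
None
```

I handed the job in at about 63 s without getting a verdict back: the fine knob points at the fin, all four dowels were pressed home, and the four blocks lie separately on the tray floor with the treadle up (the arm hid the dials in the last picture).

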